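# Refit the guide rod of a syringe pump

## Robot

A 6-joint arm with a two-finger parallel gripper is mounted at the origin on a cart in front of the work surface, level with it; the furniture and walls round the work are solid. World frame = base frame: x ahead of the robot, y to its left, z up, the work surface at z = 0. Lengths are in m, angles in degrees, forces in N, time in s.
With the tool pointing down it reaches from about 0.3 to 0.75 m from the base axis. Payload 8.5 kg.
Tool frame: the origin (TCP) lies on the centre line of the jaws, within the pads' length; the fingertips stand arm.finger_overhang ahead of it and the grasp point (between the pads) lies 8 mm behind it (arm.finger_overhang is the distance from the TCP to the fingertips, in m); z points along the fingers, y is the line along which they close (so a half turn about z gives the same grasp; the last joint's range is limited). The gripper opens to 88 mm and grips with 3 to 60 N. Pads are 18 mm wide; open, the fingers measure 123 mm over their backs; the gripper's body (75 mm by 187 mm) begins 45 mm behind the grasp point.
Start: joints at [61.347, 21.807, 74.336, -0, 83.858, -12.336], TCP at [0.155, 0.528, 0.25] pointing down, gripper open.
Joint ranges: [-178.18, 178.18], [-50.72, 133.34], [12.68, 142.11], [-81.47, 261.47], [9.98, 163.14], [-165.26, 165.26]. Speed limits (degrees/s): [136.94, 136.94, 180, 180, 180, 180].

## Interface

Orientations are given as a 3x3 rotation matrix whose columns are the frame's x, y, z axes.
In Python, from rig import arm, read_camera, job gives the robot as it stands.
- The arm moves only by the tool carry_out, never from a script. Its argument "commands" is a list of rows, each a list of 3 entries, a list of its own where there are three numbers: the shift along the tool's x, y, z in units of 30 cm (1.0 is 30 cm), then the turn, a rotation vector about the tool's x, y, z in units of 120 degrees (1.0 is 120 degrees), then the opening, from -1 (shut) to 1 (fully open). In form: [[[tx, ty, tz], [wx, wy, wz], hand], ...]. A call has exactly 5 rows; each row shifts and turns the commanded pose from where the row before left it, along the tool's axes as they then stand; what a row does not reach is not made up. A row lasts 1/12 s, in which the tool goes at most 41.7 mm and 7.16 degrees, less where a joint would pass 70% of its speed; a pose out of reach is approached as far as the arm can. A call with a number of a shift or a turn outside -1 to 1 is refused whole. A call with a gripper value outside its range is refused whole. The fingers move at their own pace and stop on an object; "squeeze" is the grip in N (left out, the last holds). Time passes only in rows, so rows that do not move let the fingers close, or fill a call up. It gives the time, the measured TCP pose, the force, the opening and the grip force at its end, in the units of the state.
- arm.get_obs(): the state, without advancing time (a new reading comes with each control period).
- read_camera(name): name is "scene" or "side" or "wrist"; returns a dict with "color" (420x560x3 uint8, blue, green, red), "depth" (420x560 float32, m along the optical axis (not along the pixel's ray), 0 where there is no reading), "fx", "fy", "cx", "cy" (pixels), "k1" (the pictures are not rectified: a ray, as slopes to the right and down, at radius r is drawn at 1 + k1 r^2 times it, then the intrinsics apply), "extrinsics" (4x4, takes a point from camera to world coordinates). Camera axes: x right, y down, z forward; pixel columns grow to the right and rows downward; lengths in m; the calibration is good to about 2 mm. A picture is of the moment at which its call begins.
- job.close_job(): hands the job in; it is judged then, once.
The state is a dict: "t": time; "joints": joint angles; "joint_vel": joint speeds; "joint_efforts": joint torques, N m; "eef_pos": TCP position; "tool_rot": TCP orientation; "ft_force": force on the tool from outside, world axes, zero at the start; "moment": the same for the moment, N m; "opening": finger opening in m; "grip_force": force on a finger pad.
Only numpy, scipy, OpenCV 4.12 (cv2) and the standard library are available. Lean on these libraries where they do the work, as an engineer would, in place of code of your own. Each camera call takes 0.05 s, during which the arm holds its last target. There are 200 camera calls.

## Task

The front guide rod of the syringe pump is in the flat blue case: lever the case's lid up with the blade of the black-handled spatula, push it wide open to stay so, and lay the spatula back down flat on the bench, clear of the case. Take the rod out and thread it from the open side of the pump (away from the white drive housing) through the first bronze bushing and on through the second, until its end stands at least 5 mm out beyond the second bushing's flange. Finish there, still holding the rod still and in line with the bushings for its clamp screws to be tightened, and do not knock over or push away the other things on the bench.

Things in the scene. Friction and masses are not known exactly. Their poses are not given: they have to be found in the camera images.
- pump: syringe pump slide, fixed, 96 x 212 mm, 114 mm high: dark base, two upright aluminium bearing blocks (12 mm thick, centres 72 mm apart, tops at z = 94 mm), white drive housing beyond the second (face at y = 80 mm). Origin on the bench midway between the blocks; x away from the robot, y along the guide rods from the open end to the housing, z up. Behind: lead screw, rear rod
- bushing_near (a point): centre of the first bushing, on the outer face of the open end's block (pump frame -30, -42, 72 mm); axes as the pump's; the rod goes in along +y. Each bore is 12 mm wide with a 2 mm chamfer; round it a bronze flange, 23 mm outside and 14.6 mm inside diameter, stands 3 mm out from the outer face
- bushing_far (a point): centre of the second bushing, on the outer face of the block next to the drive housing (pump frame -30, 42, 72 mm); its flange ends 3 mm farther on in +y, then 35 mm stay free before the housing; axes as the pump's
- carriage (a joint): place of the pump's grey pusher carriage along the pump's y, m, -0.018 to 0.018, 0 midway between the blocks; 20 mm long, stiff to slide (4 N), may stay anywhere; its fork leaves 26 mm of height round the front rod's line
- case: blue plastic case with clear lid, fixed, 120 x 200 mm, 43 mm high shut. Origin on the bench under its centre; x away from the robot, y along its length, z up. Walls 4 mm thick, 38 mm high; inner floor at z = 5 mm. The rod lies in it along y, over x = -18 mm, on two rubber saddles 12 mm long (y = -18 and 18 mm, 29 mm wide, up to z = 25 mm), free beyond them
- lid_lip (a point): middle of the lid's front edge, underside (case frame -60, 0, 38 mm when shut); moves with the lid. Below it the case's front wall has a notch 70 mm wide: a slot from z = 29 mm to the lid at z = 38 mm, into which the blade goes towards the case's +x
- case_lid (a joint): opening angle of the case's lid, rad: 0 shut, 1.7 the stop, about 1.57 upright. Hinge along the case's y at its far top edge (case frame x = 60 mm, z = 38 mm); the lid is 120 mm long, weighs 60 g and stays where it is left (the hinge has friction; about 2 N at the lip move it)
- spatula: spatula with black handle and flat steel blade, 150 mm long, 70 g. Origin under the handle on the bench as it lies; x towards the blade, z up. Handle from x = -55 to 45 mm, 14 mm wide and 14 mm high; blade from x = 45 to 95 mm, 18 mm wide, round-nosed, 2.5 mm thick, its middle 7 mm above the underside
- spatula_tip (a point): tip of the spatula's blade, at mid thickness (spatula frame 95, 0, 7 mm)
- rod: steel guide rod, 10 mm in diameter, 160 mm long, 90 g, both ends alike, tapered to 6 mm over the last 6 mm. Origin at mid length on its underside (5 mm below the axis), y along the rod. At the start it lies on the saddles, its axis 19 mm above the bench
- rod_end_a (a point): centre of the rod's +y end face
- rod_end_b (a point): centre of the rod's -y end face
- amber_vial: amber vial with blue cap, 18 mm wide, 49 mm high, near the back; leave alone
- clear_vial: clear vial with white cap, 18 mm wide, 49 mm high, near the back; leave alone
- black_stopper: black rubber stopper, 32 mm wide, 24 mm high, at the left front; leave alone
- wash_bottle: white wash bottle with blue cap, 199 mm high, at the right; leave alone
- marker: blue marker pen, 129 mm long, on the notepad at the right; leave alone
- syringe: plastic syringe, 172 mm long, on the notepad at the right; leave alone
- spanner: small steel spanner, 124 mm long, 8 mm thick, lying near the front edge between pump and case; leave alone

How it is judged:
By the outcome, as a careful person would: the job done as asked, in the order asked, and still so for the second after the job is handed in, while the arm keeps its last pose, push and grip.
It also fails if it takes over 67 s, if anything falls off the work surface, if the arm or the gripper's body presses on something with over 40 N, if the wrist force passes 120 N, or if a joint passes its speed limit or range.

## Working session

There is one attempt and no reset: what is moved stays moved. The work goes in short steps, Python scripts to look and compute and a tool call to move; the robot and the scene stay as the last step left them, time stands still between calls to the robot, and variables do not carry over. Pictures are saved under pics/ and viewed, at most 10 in all, crops included, and the job is handed in when it is done.

Besides the shell and the picture viewer there is one more tool, called after "Emit:" as name([rows], argument=value, ...), one row to a line, values as JSON. carry_out: Moves the arm, as the interface text tells. Its arguments: {"type":"object","properties":{"commands":{"type":"array"},"squeeze":{"type":"number"}},"required":["commands"]}

```bash
ls; mkdir -p pics; python3 - <<'E'
from rig import arm, read_camera
import cv2,numpy as np
print(arm.get_obs(), arm.finger_overhang)
ims=[]
for n in ("scene","side"):
    c=read_camera(n); cv2.imwrite(f"pics/{n}0.png",c["color"]); np.save(f"{n}0.npy",c,allow_pickle=True)
    print(n,c["fx"],c["cx"],c["cy"],c["k1"],np.round(c["extrinsics"],3).tolist())
E
```

```text
pics
{'t': 0.0, 'joints': array([ 6.13464180e+01,  2.18402591e+01,  7.43861266e+01, -4.66908888e-04,
        8.38587965e+01, -1.23357354e+01]), 'joint_vel': array([ 0.04676103,  0.00727109, -0.00644929,  0.0145688 ,  0.00932516,
        0.01270336]), 'joint_efforts': array([-1.41319106e-03, -4.37927842e+01, -2.24560279e+01,  7.12980470e-02,
        3.51845613e-02, -1.45778854e-04]), 'eef_pos': array([0.15439743, 0.52759226, 0.24913654]), 'tool_rot': array([[-9.59717960e-01,  2.80964301e-01, -7.05786166e-04],
       [ 2.80965017e-01,  9.59717118e-01, -1.30852491e-03],
       [ 3.09706277e-04, -1.45411608e-03, -9.99998895e-01]]), 'ft_force': array([-0.66709194,  0.28749344,  0.12880569]), 'moment': array([0.02896965, 0.01036594, 0.02838757]), 'grip_force': 0.0, 'opening': 0.0879698165849904} 0.011
scene 524.3191059533674 276.30600336293 202.91461248097357 -0.09722313346039588 [[0.45, -0.691, 0.565, -0.385], [-0.893, -0.357, 0.274, -0.58], [0.012, -0.628, -0.778, 1.254], [0.0, 0.0, 0.0, 1.0]]
side 531.8243512358209 278.3702305466564 208.38614084101116 -0.19361179520035368 [[0.639, -0.447, 0.626, -0.488], [-0.769, -0.393, 0.505, -0.933], [0.021, -0.804, -0.594, 1.002], [0.0, 0.0, 0.0, 1.0]]
```

```bash
ls -la; sleep 1
```

```text
total 3236
drwxr-xr-x  3 agent agent    4096 Nov 29 19:51 .
drwxr-xr-x 23 root  root     4096 Nov 29 19:50 ..
drwxr-xr-x  2 agent agent    4096 Nov 29 19:51 pics
-rw-r--r--  1 agent agent 1647134 Nov 29 19:51 scene0.npy
-rw-r--r--  1 agent agent 1647134 Nov 29 19:51 side0.npy
```

View pics/scene0.png

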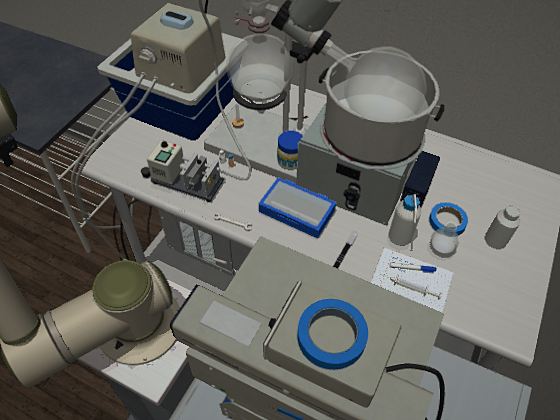

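View pics/side0.png

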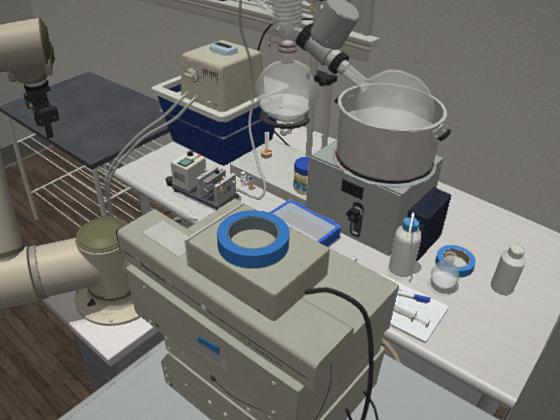

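The scene view shows the pump at (185,175), the case at (297,207), the spatula at (345,248) with its handle at the top, and the spanner at (235,222). The side view shows the same things, with the spatula hidden behind the equipment. Next I'll get coarse positions.

```bash
cat > h.py <<'E'
import numpy as np,cv2
from rig import arm, read_camera
def rays(c,uv):
    uv=np.asarray(uv,float).reshape(-1,1,2); K=np.array([[c["fx"],0,c["cx"]],[0,c["fy"],c["cy"]],[0,0,1]])
    p=cv2.undistortPoints(uv,K,np.array([c["k1"],0,0,0,0])).reshape(-1,2)
    d=np.c_[p,np.ones(len(p))]; E=c["extrinsics"]; return E[:3,3], d@E[:3,:3].T
def onplane(c,uv,z):
    o,d=rays(c,uv); return o+d*((z-o[2])/d[:,2])[:,None]
def cloud(c):
    v,u=np.mgrid[:420,:560]; o,d=rays(c,np.c_[u.ravel(),v.ravel()])
    P=o+d*c["depth"].reshape(-1,1); P=P.reshape(420,560,3); P[c["depth"]==0]=np.nan; return P
def proj(c,P):
    E=c["extrinsics"]; q=(np.asarray(P)-E[:3,3])@E[:3,:3]; q=q[:,:2]/q[:,2:]; q=q*(1+c["k1"]*(q**2).sum(1,keepdims=True))
    return q*[c["fx"],c["fy"]]+[c["cx"],c["cy"]]
E
python3 - <<'E'
from h import *
c=np.load("scene0.npy",allow_pickle=True).item()
P=cloud(c); hsv=cv2.cvtColor(c["color"],cv2.COLOR_BGR2HSV)
m=cv2.inRange(hsv,(105,120,60),(125,255,255)); m[:165]=0;m[:,:250]=0;m[:,345:]=0;m[245:]=0
q=P[m>0]; print("case",cv2.boundingRect(m),np.nanpercentile(q,[2,50,98],axis=0).round(3))
print(cv2.minAreaRect(onplane(c,np.argwhere(m)[:,::-1],0.038)[:,:2].astype(np.float32)))
print("pix",onplane(c,[[343,264],[349,247],[355,231],[217,218],[251,226],[145,173],[232,157]],0.007).round(3))
def top(lo,hi,box):
    x0,y0,x1,y1=box; Q=P[y0:y1,x0:x1].reshape(-1,3); Q=Q[(Q[:,2]>lo)&(Q[:,2]<hi)]; return len(Q),np.percentile(Q,[2,50,98],axis=0).round(3)
print("pump",top(.02,.13,(148,138,226,202)))
print("pump top",top(.085,.1,(148,138,226,202)))
E
```

```text
case (259, 177, 77, 61) [[ 0.462 -0.307  0.001]
 [ 0.472 -0.216  0.039]
 [ 0.587 -0.108  0.047]]
((0.518210768699646, -0.20965591073036194), (0.20913320779800415, 0.15219418704509735), 87.60739135742188)
pix [[ 0.41  -0.406  0.007]
 [ 0.471 -0.4    0.007]
 [ 0.532 -0.394  0.007]
 [ 0.388 -0.009  0.007]
 [ 0.408 -0.114  0.007]
 [ 0.437  0.29   0.007]
 [ 0.627  0.076  0.007]]
pump (2770, array([[0.417, 0.053, 0.021],
       [0.463, 0.145, 0.073],
       [0.639, 0.245, 0.118]]))
pump top (516, array([[0.417, 0.056, 0.086],
       [0.464, 0.117, 0.092],
       [0.519, 0.236, 0.1  ]]))
```

Emit:
carry_out([
  [[0,0,-0.1],[0,0,-0.0455],1],
  [[0,0,-0.1],[0,0,-0.0455],1],
  [[0,0,-0.1],[0,0,-0.0455],1],
  [[-0.07,-0.115,0],[0,0,0],1],
  [[-0.07,-0.115,0],[0,0,0],1],
])

```text
t: 0.52
eef_pos: [0.1966, 0.459, 0.3407]
tool_rot: [[-1.0, -0.005, 0.002], [-0.005, 1.0, 0.002], [-0.002, 0.002, -1.0]]
ft_force: [0.9, -0.2, 0.2]
opening: 0.0881
grip_force: 0.0
```

Emit:
carry_out([
  [[-0.07,-0.115,0],[0,0,0],1],
  [[-0.07,-0.115,0],[0,0,0],1],
  [[-0.07,-0.115,0],[0,0,0],1],
  [[-0.07,-0.115,0],[0,0,0],1],
  [[-0.07,-0.115,0],[0,0,0],1],
])

```text
t: 0.93
eef_pos: [0.3021, 0.2847, 0.3396]
tool_rot: [[-1.0, -0.002, -0.0], [-0.002, 1.0, -0.0], [0.0, -0.0, -1.0]]
ft_force: [0.7, 0.2, 0.6]
opening: 0.0883
grip_force: 0.0
```

Emit:
carry_out([
  [[-0.07,-0.115,0],[0,0,0],1],
  [[-0.07,-0.115,0],[0,0,0],1],
  [[-0.07,-0.115,0],[0,0,0],1],
  [[0,-0.1,0],[0,0,0],1],
  [[0,0,0],[0,0,0],1],
])

```text
t: 1.35
eef_pos: [0.3657, 0.1493, 0.3393]
tool_rot: [[-1.0, 0.004, -0.001], [0.004, 1.0, -0.001], [0.001, -0.001, -1.0]]
ft_force: [-1.5, 0.9, -0.1]
opening: 0.0878
grip_force: 0.0
```

```bash
python3 - <<'E'
from h import *
c=read_camera("wrist"); np.save("w1.npy",c,allow_pickle=True); cv2.imwrite("pics/w1.png",c["color"])
o=arm.get_obs(); print(o["t"],o["eef_pos"].round(4),o["tool_rot"].round(3).tolist(),o["joints"].round(1))
R=o["tool_rot"];E=c["extrinsics"]; print((R.T@(E[:3,3]-o["eef_pos"])).round(3),(R.T@E[:3,:3]).round(3).tolist(),c["fx"])
E
```

```text
1.4 [0.3653 0.1512 0.3395] [[-1.0, 0.004, -0.001], [0.004, 1.0, -0.0], [0.001, -0.0, -1.0]] [  5.2   2.4  85.2  -0.   92.5 -84.6]
[ 0.069 -0.001 -0.135] [[-0.002, -0.964, -0.267], [1.0, -0.002, -0.002], [0.001, -0.267, 0.964]] 327.5678750132101
```

View pics/w1.png

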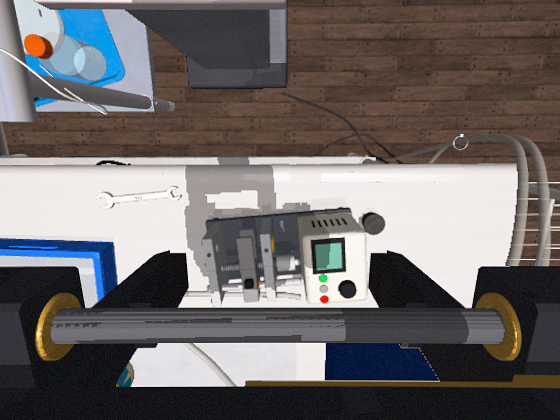

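The wrist view shows the pump at (205–370, 205–305), with the open side on the left and the housing on the right. The spanner is at (140,197) and the case corner is at the left. I'll zoom in on the pump and move on to the case and spatula.

```bash
python3 - <<'E'
from h import *
c=np.load("w1.npy",allow_pickle=True).item()
im=c["color"][195:310,180:380]; cv2.imwrite("pics/w1c.png",cv2.resize(im,None,fx=4,fy=4,interpolation=cv2.INTER_CUBIC))
P=cloud(c); sub=P[195:310,180:380].reshape(-1,3)
for lo,hi in ((.088,.1),(.108,.12),(.06,.088),(.01,.04)):
    q=sub[(sub[:,2]>lo)&(sub[:,2]<hi)]; print(lo,len(q),np.percentile(q,[2,50,98],axis=0).round(4).tolist())
q=sub[(sub[:,2]>.088)&(sub[:,2]<.1)]; print(np.histogram(q[:,1],bins=np.arange(.05,.26,.006)))
E
```

```text
0.088 2580 [[0.4187, 0.0574, 0.0889], [0.4683, 0.1116, 0.0931], [0.5194, 0.2299, 0.0981]]
0.108 4178 [[0.4206, 0.1803, 0.1093], [0.4588, 0.2149, 0.1141], [0.507, 0.2537, 0.117]]
0.06 1956 [[0.4178, 0.0571, 0.0607], [0.4768, 0.1433, 0.0727], [0.5129, 0.2407, 0.0871]]
0.01 3724 [[0.4173, 0.0227, 0.0119], [0.447, 0.1444, 0.02], [0.5521, 0.2892, 0.0368]]
(array([ 21, 207, 320, 165,   0,   0,   0,  16, 211, 282, 274, 177,  30,
       220, 326, 113,   0,   0,   0,   0,   0,  41,  15,  16,  18,  15,
        15,  15,  16,  15,  17,  17,  14,   4]), array([0.05 , 0.056, 0.062, 0.068, 0.074, 0.08 , 0.086, 0.092, 0.098,
       0.104, 0.11 , 0.116, 0.122, 0.128, 0.134, 0.14 , 0.146, 0.152,
       0.158, 0.164, 0.17 , 0.176, 0.182, 0.188, 0.194, 0.2  , 0.206,
       0.212, 0.218, 0.224, 0.23 , 0.236, 0.242, 0.248, 0.254]))
```

View pics/w1c.png

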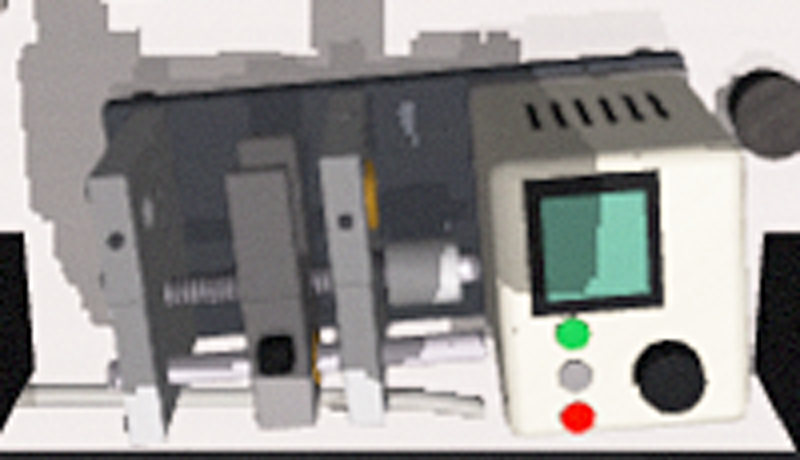

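Emit:
carry_out([
  [[0,-0.13,0],[0,0,0],1],
  [[0,-0.13,0],[0,0,0],1],
  [[0,-0.13,0],[0,0,0],1],
  [[0,-0.13,0],[0,0,0],1],
  [[0,-0.13,0],[0,0,0],1],
])

```text
t: 1.82
eef_pos: [0.3648, -0.0425, 0.3399]
tool_rot: [[-1.0, -0.003, 0.0], [-0.003, 1.0, 0.0], [-0.0, 0.0, -1.0]]
ft_force: [0.8, 0.4, -0.2]
opening: 0.0881
grip_force: 0.0
```

Emit:
carry_out([
  [[0,-0.13,0],[0,0,0],1],
  [[0,-0.13,0],[0,0,0],1],
  [[0,-0.13,0],[0,0,0],1],
  [[0,-0.13,0],[0,0,0],1],
  [[0,-0.13,0],[0,0,0],1],
])

```text
t: 2.23
eef_pos: [0.3655, -0.2379, 0.3397]
tool_rot: [[-1.0, -0.002, 0.0], [-0.002, 1.0, 0.0], [-0.0, 0.0, -1.0]]
ft_force: [1.3, 0.1, 1.0]
opening: 0.0881
grip_force: 0.0
```

Emit:
carry_out([
  [[0,-0.13,0],[0,0,0],1],
  [[0,0,0],[0,0,0],1],
  [[0,0,0],[0,0,0],1],
  [[0,0,0],[0,0,0],1],
  [[0,0,0],[0,0,0],1],
])

```text
t: 2.65
eef_pos: [0.3658, -0.2744, 0.3399]
tool_rot: [[-1.0, -0.003, 0.0], [-0.003, 1.0, 0.0], [-0.0, 0.0, -1.0]]
ft_force: [-0.0, 0.3, -0.9]
opening: 0.0883
grip_force: 0.0
```

```bash
python3 - <<'E'
from h import *
c=read_camera("wrist"); np.save("w2.npy",c,allow_pickle=True); cv2.imwrite("pics/w2.png",c["color"])
o=arm.get_obs(); print(o["t"],o["eef_pos"].round(4),o["tool_rot"].round(3).tolist(),o["joints"].round(1))
E
```

```text
2.7 [ 0.3658 -0.2745  0.3401] [[-1.0, -0.003, 0.0], [-0.003, 1.0, -0.0], [-0.0, -0.0, -1.0]] [ -51.8    9.1   77.3    0.    93.5 -142. ]
```

View pics/w2.png

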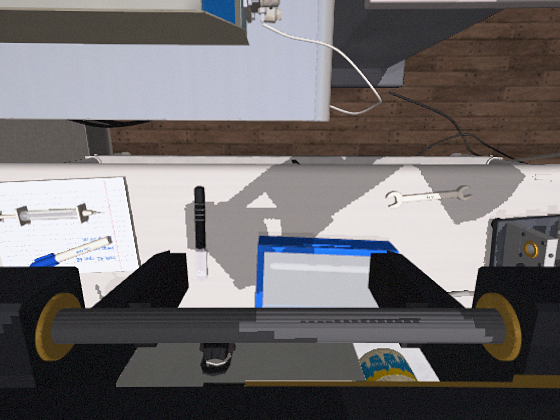

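The second wrist view shows the spatula with its handle at (200,187–248) and blade down to (202,277), so it already points +x. The case's front edge runs from (258,240) to (400,245), and the near bushing's ring is at (533,250).

```bash
python3 - <<'E'
from h import *
c=np.load("w2.npy",allow_pickle=True).item(); P=cloud(c); hsv=cv2.cvtColor(c["color"],cv2.COLOR_BGR2HSV)
# spatula
g=c["color"].max(2); m=np.zeros_like(g); m[180:262,188:214]=(g[180:262,188:214]<60)
pts=onplane(c,np.argwhere(m)[:,::-1],0.012); r=cv2.minAreaRect(pts[:,:2].astype(np.float32)); print("handle",r, cv2.boundingRect(m), np.nanmedian(P[m>0],0))
ax=np.linalg.svd(pts[:,:2]-pts[:,:2].mean(0),full_matrices=False)[2][0]; print("axis yaw",np.degrees(np.arctan2(ax[1],ax[0])))
print("blade tip",onplane(c,[[202,277]],.007), "bench z around", np.nanmedian(P[185:235,150:190][...,2]))
# gold ring
m=cv2.inRange(hsv,(8,120,60),(30,255,255)); m[:225]=0;m[265:]=0;m[:,:515]=0;m[:,550:]=0
cn=max(cv2.findContours(m,cv2.RETR_EXTERNAL,cv2.CHAIN_APPROX_NONE)[0],key=cv2.contourArea); e=cv2.fitEllipse(cn); print("ring",e,cv2.boundingRect(cn)); print(onplane(c,[e[0]],.072), np.nanmedian(P[m>0],0))
# case
m=cv2.inRange(hsv,(105,120,40),(125,255,255)); m[:225]=0;m[305:]=0;m[:,:240]=0;m[:,420:]=0
print("case bbox",cv2.boundingRect(m))
Q=P[m>0]; t=Q[Q[:,2]>.036]; print("case top z",np.percentile(t,[1,50,99],axis=0).round(4))
f=t[t[:,0]<.475]
for y0 in np.arange(-.33,-.09,.02):
    s=t[(t[:,1]>y0)&(t[:,1]<y0+.02)]
    if len(s)>5: print(round(y0,2),len(s),np.percentile(s[:,0],[2,98]).round(4),np.percentile(s[:,2],[5,50,95]).round(4))
fr=Q[(Q[:,2]<.03)&(Q[:,2]>.005)]; print("front face",np.percentile(fr,[5,50,95],axis=0).round(4), len(fr))
c1=np.load("w1.npy",allow_pickle=True).item(); P1=cloud(c1); 
S=P1[195:310,180:380].reshape(-1,3)
S=S[(S[:,2]>.09)&(S[:,2]<.098)]
for lo,hi in ((.05,.078),(.126,.15)):
    s=S[(S[:,1]>lo)&(S[:,1]<hi)]; print("blk",len(s),cv2.minAreaRect(s[:,:2].astype(np.float32)),s.mean(0).round(4))
print("base front edge",onplane(c1,[[207,220.7],[350,208.7]],.012).round(4))
im=c["color"][180:310,185:415]; cv2.imwrite("pics/w2c.png",cv2.resize(im,None,fx=3.4,fy=3.4,interpolation=cv2.INTER_CUBIC))
E
```

```text
handle ((0.4314776360988617, -0.38912636041641235), (0.014059747569262981, 0.09375343471765518), 87.78418731689453) (195, 187, 11, 62) [ 0.43059851 -0.38855753  0.01336794]
axis yaw -2.7094097864080178
blade tip [[ 0.52857837 -0.39264134  0.007     ]] bench z around -2.8135128504774842e-05
ring ((530.7244262695312, 248.8845672607422), (13.029949188232422, 17.07877540588379), 157.78900146484375) (524, 241, 15, 17)
[[0.45465528 0.05499023 0.072     ]] [0.4538351  0.05371784 0.07397309]
case bbox (256, 236, 143, 69)
case top z [[ 0.3561 -0.306   0.0364]
 [ 0.4705 -0.2499  0.0426]
 [ 0.5515 -0.111   0.3286]]
-0.31 412 [0.4622 0.5526] [0.041  0.0427 0.0441]
-0.29 102 [0.4622 0.4708] [0.0372 0.0424 0.0442]
-0.27 103 [0.4632 0.4716] [0.0375 0.0426 0.044 ]
-0.25 101 [0.4638 0.4724] [0.0375 0.0424 0.0441]
-0.23 111 [0.355  0.4736] [0.0398 0.043  0.3293]
-0.21 92 [0.4659 0.4749] [0.0411 0.0425 0.0439]
-0.19 89 [0.4668 0.4752] [0.0407 0.0427 0.044 ]
-0.17 106 [0.4677 0.4768] [0.0372 0.0426 0.0442]
-0.15 71 [0.4681 0.4764] [0.0369 0.0423 0.044 ]
-0.13 41 [0.469  0.4723] [0.0362 0.0417 0.0437]
-0.11 12 [0.4697 0.4718] [0.0367 0.0417 0.043 ]
front face [[ 0.4623 -0.2917  0.0066]
 [ 0.4666 -0.2028  0.0194]
 [ 0.47   -0.1159  0.0293]] 852
blk 677 ((0.4784306287765503, 0.0635506883263588), (0.09182006120681763, 0.013819227926433086), 5.3493852615356445) [0.4762 0.0642 0.0937]
blk 665 ((0.47270166873931885, 0.13605454564094543), (0.09296178072690964, 0.01306872721761465), 4.85064172744751) [0.4709 0.1357 0.0938]
base front edge [[0.4336 0.0444 0.012 ]
 [0.4165 0.2538 0.012 ]]
```

View pics/w2c.png

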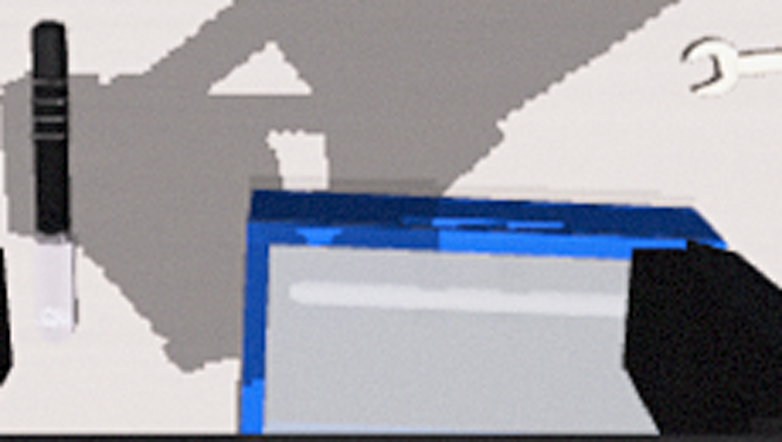

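The crop shows the spatula at left, pointing +x with a slight yaw, the case front edge with the lip area near its middle, and a streak of rod under the lid. Next I'll grasp the spatula.

Emit:
carry_out([
  [[0,0,0],[0,0,0.022],0],
  [[-0.033,-0.041,0.1],[0,0,0],0],
  [[-0.033,-0.041,0.1],[0,0,0],0],
  [[-0.033,-0.041,0.1],[0,0,0],0],
  [[-0.033,-0.041,0.1],[0,0,0],0],
])

```text
t: 3.12
eef_pos: [0.4035, -0.3261, 0.2191]
tool_rot: [[-0.999, 0.043, 0.001], [0.043, 0.999, -0.001], [-0.001, -0.001, -1.0]]
ft_force: [0.5, -1.4, 0.5]
opening: 0.0571
grip_force: 0.0
```

Emit:
carry_out([
  [[-0.033,-0.041,0.1],[0,0,0],0],
  [[-0.033,-0.041,0.1],[0,0,0],0],
  [[-0.033,-0.041,0.1],[0,0,0],0],
  [[-0.033,-0.041,0.1],[0,0,0],0],
  [[-0.033,-0.041,0.1],[0,0,0],0],
])

```text
t: 3.53
eef_pos: [0.4505, -0.3899, 0.0688]
tool_rot: [[-0.999, 0.043, 0.001], [0.043, 0.999, -0.001], [-0.001, -0.001, -1.0]]
ft_force: [-0.1, -0.1, 1.2]
opening: 0.0444
grip_force: 0.0
```

Emit:
carry_out([
  [[0,0,0],[0,0,0],0],
  [[0,0,0],[0,0,0],0],
  [[0,0,0],[0,0,0],0],
  [[0,0,0],[0,0,0],0],
  [[0,0,0],[0,0,0],0],
])

```text
t: 3.95
eef_pos: [0.4497, -0.3904, 0.0719]
tool_rot: [[-0.999, 0.044, 0.002], [0.044, 0.999, -0.002], [-0.002, -0.002, -1.0]]
ft_force: [-0.1, -0.5, 0.5]
opening: 0.0442
grip_force: 0.0
```

```bash
python3 - <<'E'
from h import *
c=read_camera("wrist"); np.save("w3.npy",c,allow_pickle=True)
o=arm.get_obs(); print(o["t"],o["eef_pos"].round(4),o["tool_rot"].round(3).tolist(),o["joints"].round(1))
P=cloud(c); g=c["color"].max(2); m=((g<60)&(P[...,2]<.02)&(P[...,2]>.006)&(abs(P[...,1]+.389)<.02)&(P[...,0]<.5)).astype(np.uint8)
q=P[m>0]; print(len(q)); 
for a in np.arange(.37,.5,.01):
    s=q[abs(q[:,0]-a)<.005]
    if len(s)>5: print(round(a,2),len(s),np.percentile(s[:,1],[3,50,97]).round(4),s[:,2].max().round(4))
cv2.imwrite("pics/w3.png",c["color"])
E
```

```text
4.0 [ 0.4496 -0.3904  0.0716] [[-0.999, 0.045, 0.002], [0.045, 0.999, -0.002], [-0.002, -0.002, -1.0]] [ -52.3   36.3   80.9    0.    62.6 -139.8]
2967
0.39 384 [-0.3947 -0.3886 -0.3826] 0.0155
0.4 390 [-0.3952 -0.3891 -0.3827] 0.0157
0.41 317 [-0.3954 -0.3892 -0.3831] 0.0158
0.42 290 [-0.3961 -0.3896 -0.3835] 0.0156
0.43 239 [-0.3966 -0.3902 -0.3838] 0.0156
0.44 332 [-0.3971 -0.3907 -0.3843] 0.0152
0.45 325 [-0.3971 -0.3908 -0.3846] 0.0155
0.46 301 [-0.3977 -0.3914 -0.385 ] 0.0155
0.47 298 [-0.3982 -0.3918 -0.3854] 0.0157
0.48 91 [-0.3979 -0.3914 -0.3856] 0.0152
```

Emit:
carry_out([
  [[0,0,0.08],[0,0,0],0],
  [[0,0,0.08],[0,0,0],0],
  [[0,0,0.033],[0,0,0],0],
  [[0,0,0],[0,0,0],0],
  [[0,0,0],[0,0,0],-1],
], squeeze=50)

```text
t: 4.42
eef_pos: [0.4496, -0.3907, 0.0128]
tool_rot: [[-0.999, 0.045, 0.001], [0.045, 0.999, -0.001], [-0.001, -0.001, -1.0]]
ft_force: [1.0, 0.4, 0.0]
opening: 0.0393
grip_force: 0.0
```

Emit:
carry_out([
  [[0,0,0],[0,0,0],-1],
  [[0,0,0],[0,0,0],-1],
  [[0,0,0],[0,0,0],-1],
  [[0,0,0],[0,0,0],-1],
  [[0,0,0],[0,0,0],-1],
])

```text
t: 4.83
eef_pos: [0.4495, -0.3906, 0.0121]
tool_rot: [[-0.999, 0.045, 0.0], [0.045, 0.999, -0.0], [-0.0, -0.0, -1.0]]
ft_force: [-0.8, 1.5, 2.4]
opening: 0.0135
grip_force: 50.0
```

```bash
python3 - <<'E'
from h import *
o=arm.get_obs(); print(o["t"],o["eef_pos"].round(4),o["opening"],o["grip_force"],o["ft_force"].round(1))
c=np.load("w3.npy",allow_pickle=True).item(); P=cloud(c)
q=P.reshape(-1,3); s=q[(q[:,2]>.008)&(q[:,2]<.02)&(abs(q[:,1]+.39)<.015)]; print("handle x",np.percentile(s[:,0],[1,99]).round(4))
s=q[(q[:,2]>.004)&(q[:,2]<.02)&(abs(q[:,1]+.392)<.012)]; print("with blade",np.nanpercentile(s[:,0],[1,99.5]).round(4))
E
```

```text
4.8333 [ 0.4495 -0.3906  0.0121] 0.013485530716935652 49.99680697917938 [-0.8  1.5  2.4]
handle x [0.3857 0.5305]
with blade [0.3857 0.5326]
```

Emit:
carry_out([
  [[0,0,-0.098],[0,0,0],-1],
  [[0,0,-0.098],[0,0,0],-1],
  [[0,0,-0.098],[0,0,0],-1],
  [[0.056,0.103,0],[0,0,0],-1],
  [[0.056,0.103,0],[0,0,0],-1],
])

```text
t: 5.25
eef_pos: [0.4189, -0.3279, 0.1014]
tool_rot: [[-0.999, 0.046, 0.003], [0.046, 0.999, -0.004], [-0.003, -0.003, -1.0]]
ft_force: [-0.2, 0.7, -2.1]
opening: 0.0134
grip_force: 50.0
```

Emit:
carry_out([
  [[0.056,0.103,0],[0,0,0],-1],
  [[0.056,0.103,0],[0,0,0],-1],
  [[0.056,0.103,0],[0,0,0],-1],
  [[0.056,0.103,0],[0,0,0],-1],
  [[0,0,0.07],[0,0,0],-1],
])

```text
t: 5.67
eef_pos: [0.3549, -0.1964, 0.081]
tool_rot: [[-0.999, 0.043, 0.001], [0.043, 0.999, -0.0], [-0.001, -0.0, -1.0]]
ft_force: [1.1, -0.8, -1.6]
opening: 0.0136
grip_force: 50.0
```

Emit:
carry_out([
  [[0,0,0.07],[0,0,0],-1],
  [[0,0,0.065],[0,0,0],-1],
  [[0,0,0],[0,0,0],-1],
  [[0,0,0],[0,0,0],-1],
  [[0,0,0],[0,0,0],-1],
])

```text
t: 6.08
eef_pos: [0.3574, -0.2011, 0.0392]
tool_rot: [[-0.999, 0.045, 0.001], [0.045, 0.999, -0.001], [-0.001, -0.001, -1.0]]
ft_force: [0.5, -0.7, 0.7]
opening: 0.0133
grip_force: 50.0
```

```bash
python3 - <<'E'
from h import *
c=read_camera("wrist"); np.save("w4.npy",c,allow_pickle=True); cv2.imwrite("pics/w4.png",c["color"])
o=arm.get_obs(); print(o["t"],o["eef_pos"].round(4),o["tool_rot"].round(3).tolist(),o["joints"].round(1),o["opening"])
E
```

```text
6.1333 [ 0.3574 -0.2012  0.0394] [[-0.999, 0.045, 0.001], [0.045, 0.999, -0.001], [-0.001, -0.001, -1.0]] [ -46.    26.5  112.4    0.    41.  -133.4] 0.013395158270792214
```

View pics/w4.png

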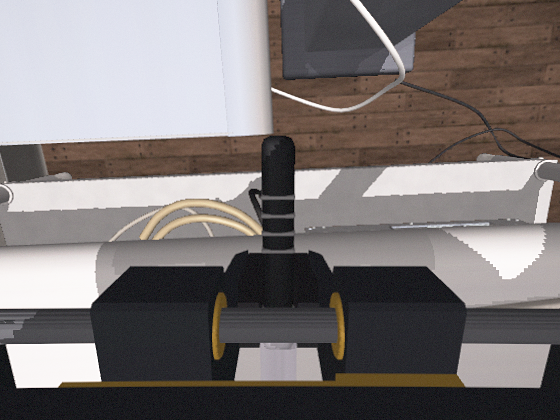

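The view shows the handle at (278,137–250) and only the root of the blade; the tip is hidden behind the gripper. I'll check the tip with the scene camera.

```bash
python3 - <<'E'
from h import *
c=read_camera("scene"); P=cloud(c).reshape(-1,3); col=c["color"].reshape(-1,3)
k=(P[:,2]>.02)&(P[:,2]<.065)&(abs(P[:,1]+.205)<.02)&(P[:,0]>.36)&(P[:,0]<.46)
print(k.sum()); 
for p,q in zip(P[k],col[k]): print(p.round(4),q)
k=(P[:,2]>.03)&(P[:,2]<.055)&(abs(P[:,1]+.206)<.03)&(P[:,0]>.455)&(P[:,0]<.48); print("front edge x",np.percentile(P[k][:,0],[2,10]),np.median(P[k][:,2]))
print(proj(c,[[.441,-.205,.034],[.4655,-.206,.038]]))
E
```

```text
0
front edge x [0.46487914 0.46578217] 0.041621186879240546
[[283.89172895 224.06740294]
 [287.94593109 217.37982444]]
```

Emit:
carry_out([
  [[-0.03,0,0.003],[0,0,0],-1],
  [[-0.03,0,0],[0,0,0],-1],
  [[-0.03,0,0],[0,0,0],-1],
  [[-0.02,0,0],[0,0,0],-1],
  [[0,0,0],[0,0,0],-1],
])

```text
t: 6.6
eef_pos: [0.3916, -0.2025, 0.0377]
tool_rot: [[-0.999, 0.044, 0.001], [0.044, 0.999, -0.001], [-0.001, -0.001, -1.0]]
ft_force: [-0.2, 0.3, -1.3]
opening: 0.0135
grip_force: 50.0
```

Emit:
carry_out([
  [[-0.02,0,0],[0,0,0],-1],
  [[-0.015,0,0],[0,0,0],-1],
  [[0,0,0],[0,0,0],-1],
  [[0,0,0],[0,0,0],-1],
  [[0,0,0],[0,0,0],-1],
])

```text
t: 7.02
eef_pos: [0.4003, -0.2026, 0.0376]
tool_rot: [[-0.999, 0.045, -0.0], [0.045, 0.999, 0.0], [0.0, 0.0, -1.0]]
ft_force: [-0.2, -0.1, -0.6]
opening: 0.0137
grip_force: 50.0
```

Emit:
carry_out([
  [[-0.006,0,-0.051],[0,0,0],-1],
  [[-0.006,0,-0.051],[0,0,0],-1],
  [[-0.02,0,-0.039],[0,0,0],-1],
  [[-0.02,0,-0.039],[0,0,0],-1],
  [[0,0,0],[0,0,0],-1],
])

```text
t: 7.43
eef_pos: [0.4167, -0.2038, 0.0931]
tool_rot: [[-0.999, 0.045, 0.002], [0.045, 0.999, -0.002], [-0.002, -0.002, -1.0]]
ft_force: [0.9, 0.4, -0.4]
opening: 0.0135
grip_force: 50.0
```

```bash
python3 - <<'E'
from h import *
o=arm.get_obs(); print(o["moment"].round(3),o["ft_force"].round(2))
c=read_camera("scene"); P=cloud(c).reshape(-1,3)
k=(P[:,2]>.048)&(P[:,2]<.2)&(P[:,1]<-.12)&(P[:,1]>-.30)&(P[:,0]>.45)&(P[:,0]<.60); q=P[k]; print(len(q))
for a in np.arange(.46,.6,.02):
    s=q[abs(q[:,0]-a)<.01]
    if len(s): print(round(a,2),len(s),np.percentile(s[:,2],[5,50,95]).round(3))
cv2.imwrite("pics/s2.png",cv2.resize(c["color"][100:280,200:400],None,fx=3,fy=3))
E
```

```text
[-0.037  0.06  -0.002] [ 0.87  0.38 -0.41]
1498
0.48 22 [0.1   0.103 0.106]
0.5 19 [0.086 0.094 0.096]
0.52 47 [0.076 0.08  0.087]
0.54 75 [0.063 0.068 0.074]
0.56 96 [0.052 0.058 0.064]
0.58 273 [0.049 0.119 0.191]
```

View pics/s2.png

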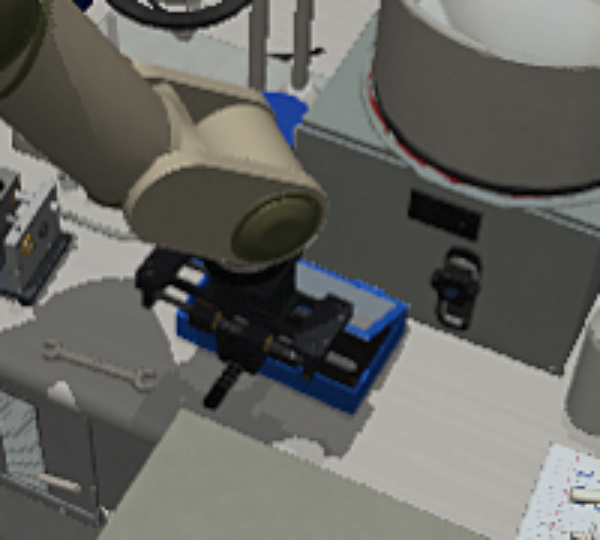

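The lid is being lifted, at about 30° open. I'll carry on along the arc.

Emit:
carry_out([
  [[-0.03,0,-0.031],[0,0,0],-1],
  [[-0.03,0,-0.031],[0,0,0],-1],
  [[-0.037,0,-0.02],[0,0,0],-1],
  [[-0.037,0,-0.02],[0,0,0],-1],
  [[-0.039,0,-0.009],[0,0,0],-1],
])

```text
t: 7.9
eef_pos: [0.4674, -0.2056, 0.1245]
tool_rot: [[-0.999, 0.045, -0.002], [0.045, 0.999, 0.001], [0.002, 0.001, -1.0]]
ft_force: [-2.5, 0.6, 0.2]
opening: 0.0136
grip_force: 50.0
```

Emit:
carry_out([
  [[-0.039,0,-0.009],[0,0,0],-1],
  [[-0.038,0,0],[0,0,0],-1],
  [[-0.038,0,0],[0,0,0],-1],
  [[-0.015,0,0.003],[0,0,0],-1],
  [[-0.015,0,0.003],[0,0,0],-1],
])

```text
t: 8.32
eef_pos: [0.5111, -0.2077, 0.1249]
tool_rot: [[-0.999, 0.045, -0.001], [0.045, 0.999, 0.001], [0.001, 0.001, -1.0]]
ft_force: [-3.0, -0.3, 1.0]
opening: 0.013
grip_force: 50.0
```

Emit:
carry_out([
  [[0,0,0],[0,0,0],-1],
  [[0,0,0],[0,0,0],-1],
  [[0,0,0],[0,0,0],-1],
  [[0,0,0],[0,0,0],-1],
  [[0,0,0],[0,0,0],-1],
])

```text
t: 8.73
eef_pos: [0.5112, -0.2078, 0.1259]
tool_rot: [[-0.999, 0.045, 0.0], [0.045, 0.999, -0.0], [-0.0, -0.0, -1.0]]
ft_force: [-0.1, 0.1, 0.8]
opening: 0.0133
grip_force: 50.0
```

```bash
cat > lid.py <<'E'
from h import *
o=arm.get_obs(); print(o["t"],o["eef_pos"].round(4),o["ft_force"].round(2),o["joints"].round(1))
for n in ("scene","side"):
    c=read_camera(n); P=cloud(c).reshape(-1,3)
    k=(P[:,2]>.048)&(P[:,2]<.17)&(P[:,1]<-.11)&(P[:,1]>-.31)&(P[:,0]>.56)&(P[:,0]<.635); q=P[k]; print(n,len(q))
    for a in np.arange(.05,.17,.02):
        s=q[abs(q[:,2]-a)<.01]
        if len(s): print(round(a,2),len(s),np.percentile(s[:,0],[5,50,95]).round(3),np.percentile(s[:,1],[5,50,95]).round(3))
E
python3 lid.py
```

```text
8.7333 [ 0.5112 -0.2078  0.1259] [-0.08  0.14  0.76] [ -34.4   28.9   84.8    0.    66.3 -121.8]
scene 517
0.05 91 [0.583 0.587 0.593] [-0.306 -0.262 -0.15 ]
0.07 102 [0.583 0.589 0.595] [-0.307 -0.282 -0.169]
0.09 85 [0.587 0.591 0.596] [-0.307 -0.283 -0.119]
0.11 78 [0.589 0.592 0.601] [-0.308 -0.284 -0.118]
0.13 60 [0.588 0.592 0.602] [-0.309 -0.293 -0.124]
0.15 49 [0.588 0.592 0.596] [-0.308 -0.294 -0.237]
side 821
0.05 136 [0.581 0.587 0.591] [-0.304 -0.245 -0.181]
0.07 220 [0.584 0.588 0.594] [-0.306 -0.25  -0.186]
0.09 156 [0.586 0.59  0.593] [-0.307 -0.266 -0.202]
0.11 114 [0.584 0.59  0.594] [-0.307 -0.274 -0.209]
0.13 90 [0.587 0.59  0.593] [-0.307 -0.285 -0.261]
0.15 68 [0.586 0.59  0.594] [-0.306 -0.286 -0.267]
```

Emit:
carry_out([
  [[-0.014,0,0],[0,0,0],-1],
  [[-0.014,0,0.002],[0,0,0],-1],
  [[-0.01,0,0.002],[0,0,0],-1],
  [[0,0,0],[0,0,0],-1],
  [[0,0,0],[0,0,0],-1],
])

```text
t: 9.25
eef_pos: [0.5156, -0.2066, 0.1221]
tool_rot: [[-0.999, 0.045, -0.02], [0.045, 0.999, 0.006], [0.02, 0.005, -1.0]]
ft_force: [-34.0, -0.5, 2.4]
opening: 0.0135
grip_force: 50.0
```

```bash
python3 lid.py
```

```text
9.25 [ 0.5156 -0.2066  0.1221] [-33.96  -0.5    2.43] [ -33.9   29.9   83.7   -0.4   67.6 -121.2]
scene 516
0.05 96 [0.583 0.588 0.593] [-0.306 -0.263 -0.129]
0.07 106 [0.585 0.589 0.594] [-0.308 -0.279 -0.174]
0.09 94 [0.587 0.591 0.597] [-0.307 -0.281 -0.118]
0.11 81 [0.589 0.593 0.602] [-0.307 -0.286 -0.116]
0.13 55 [0.589 0.592 0.604] [-0.307 -0.291 -0.118]
0.15 40 [0.588 0.593 0.595] [-0.309 -0.296 -0.238]
side 811
0.05 138 [0.582 0.587 0.592] [-0.305 -0.247 -0.123]
0.07 215 [0.583 0.589 0.593] [-0.305 -0.248 -0.186]
0.09 155 [0.585 0.589 0.594] [-0.305 -0.268 -0.201]
0.11 116 [0.566 0.59  0.594] [-0.306 -0.272 -0.211]
0.13 90 [0.586 0.59  0.594] [-0.306 -0.285 -0.264]
0.15 62 [0.586 0.59  0.593] [-0.307 -0.29  -0.272]
```

The lid is at its stop. I'll back off.

Emit:
carry_out([
  [[0.06,0,0],[0,0,0],-1],
  [[0.12,0,0],[0,0,0],-1],
  [[0.12,0,0],[0,0,0],-1],
  [[0.1,0,0],[0,0,0],-1],
  [[0,0,0],[0,0,0],-1],
])

```text
t: 9.77
eef_pos: [0.3988, -0.2015, 0.1245]
tool_rot: [[-0.999, 0.046, -0.003], [0.046, 0.999, 0.002], [0.003, 0.002, -1.0]]
ft_force: [0.6, -0.3, -1.1]
opening: 0.0138
grip_force: 50.0
```

```bash
python3 lid.py; python3 - <<'E'
from h import *
o=arm.get_obs(); print(o["tool_rot"].round(3).tolist())
c=read_camera("scene"); P=cloud(c).reshape(-1,3)
T=o["tool_rot"]; q=(P-o["eef_pos"])@T
k=(abs(q[:,1])<.012)&(q[:,2]>-.02)&(q[:,2]<.03)&(q[:,0]<-.02)&(q[:,0]>-.14)
for a in np.arange(-.12,0,.01):
    s=q[k&(abs(q[:,0]-a)<.005)]
    if len(s): print(round(a,3),len(s),np.median(s,0).round(4))
k=(abs(q[:,1])<.02)&(q[:,2]>-.02)&(q[:,2]<.03)&(q[:,0]>.02)&(q[:,0]<.1); print(np.nanpercentile(q[k],[2,50,98],axis=0).round(4))
E
```

```text
9.7667 [ 0.3988 -0.2015  0.1245] [ 0.64 -0.31 -1.14] [ -42.    20.2  101.1   -0.    58.9 -129.4]
scene 1128
0.05 126 [0.583 0.588 0.593] [-0.305 -0.247 -0.183]
0.07 212 [0.586 0.59  0.594] [-0.305 -0.249 -0.186]
0.09 181 [0.588 0.592 0.595] [-0.303 -0.251 -0.195]
0.11 168 [0.588 0.592 0.595] [-0.304 -0.254 -0.2  ]
0.13 181 [0.588 0.592 0.596] [-0.304 -0.253 -0.205]
0.15 165 [0.588 0.592 0.595] [-0.304 -0.253 -0.203]
side 1736
0.05 125 [0.581 0.586 0.591] [-0.307 -0.251 -0.189]
0.07 249 [0.584 0.589 0.596] [-0.303 -0.242 -0.126]
0.09 315 [0.586 0.591 0.598] [-0.303 -0.213 -0.121]
0.11 306 [0.586 0.591 0.601] [-0.3   -0.219 -0.122]
0.13 317 [0.586 0.591 0.604] [-0.3   -0.212 -0.119]
0.15 317 [0.586 0.591 0.606] [-0.302 -0.22  -0.122]
[[-0.999, 0.046, 0.001], [0.046, 0.999, -0.001], [-0.001, -0.001, -1.0]]
[[ 0.0205 -0.008  -0.0063]
 [ 0.0438 -0.0023  0.0012]
 [ 0.066   0.0061  0.0107]]
```

```bash
python3 - <<'E'
from h import *
for n in ("scene","side"):
    c=read_camera(n); P=cloud(c).reshape(-1,3); hsv=cv2.cvtColor(c["color"],cv2.COLOR_BGR2HSV).reshape(-1,3)
    k=(P[:,2]>.055)&(P[:,2]<.2)&(P[:,1]<-.10)&(P[:,1]>-.32)&(P[:,0]>.55)&(P[:,0]<.66)
    b=(hsv[:,0]>100)&(hsv[:,0]<128)&(hsv[:,1]>120)
    for nm,kk in (("all",k),("blue",k&b),("clear",k&~b)):
        q=P[kk]; q=q[abs(q[:,0]-np.median(q[:,0]))<.02]
        s,*_=np.linalg.lstsq(np.c_[np.ones(len(q)),q[:,1]+.2085,q[:,2]-.038],q[:,0],rcond=None)
        print(n,nm,len(q),s.round(4),"zmax",np.percentile(q[:,2],99).round(3),np.percentile(P[kk][:,0],[1,50,99]).round(3))
    k=(P[:,2]>.05)&(P[:,2]<.2)&(P[:,1]<-.10)&(P[:,1]>-.32)&(P[:,0]>.61)&(P[:,0]<.75); print("behind",np.percentile(P[k][:,0],[1,5,50]).round(3))
    print(proj(c,[[.585,-.31,.04],[.6,-.11,.157]]))
    cv2.imwrite(f"pics/l_{n}.png",cv2.resize(c["color"][140:280,230:370],None,fx=4,fy=4,interpolation=cv2.INTER_CUBIC))
E
```

```text
scene all 1462 [0.5912 0.0138 0.0097] zmax 0.199 [0.585 0.591 0.597]
scene blue 32 [ 0.5818 -0.0583  0.0329] zmax 0.144 [0.583 0.589 0.656]
scene clear 1430 [0.5912 0.0127 0.0088] zmax 0.199 [0.585 0.592 0.597]
behind [0.651 0.662 0.684]
[[336.6791857  201.41008621]
 [279.80838549 148.53226749]]
side all 2111 [0.5915 0.048  0.0083] zmax 0.199 [0.583 0.59  0.642]
side blue 56 [ 0.6998  0.2123 -0.8085] zmax 0.145 [0.582 0.632 0.658]
side clear 2086 [0.5915 0.0471 0.0074] zmax 0.199 [0.583 0.59  0.605]
behind [0.622 0.625 0.642]
[[342.01537583 225.30235643]
 [293.40132266 165.33899672]]
```

View pics/l_scene.png

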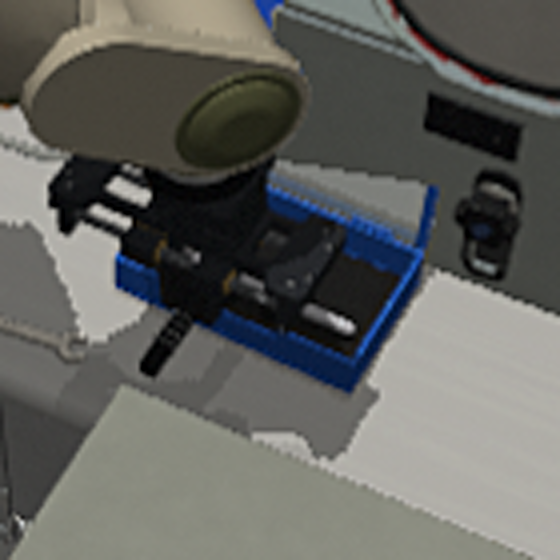

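The picture shows the lid standing up, its right rim running from the hinge corner at crop (425,260) to the top at (437,187). I'll get the angle from that rim.

```bash
python3 - <<'E'
from h import *
a=np.radians(-2.4); cx=np.array([np.cos(a),np.sin(a)]); cy=np.array([-np.sin(a),np.cos(a)]); C=np.array([.5255,-.2085])
W=lambda x,y,z:np.r_[C+cx*x/1e3+cy*y/1e3,z/1e3]
for n in ("scene","side"):
    c=read_camera(n)
    print(n,"hinge",proj(c,[W(60,-100,38),W(60,100,38)]).round(1).tolist())
    for th in (1.45,1.5,1.57,1.6,1.65,1.7): print(th,proj(c,[W(60-120*np.cos(th),y,38+120*np.sin(th)) for y in(-100,100)]).round(1).tolist())
    hsv=cv2.cvtColor(c["color"],cv2.COLOR_BGR2HSV); m=cv2.inRange(hsv,(100,130,40),(128,255,255))
    if n=="scene":
        for v in range(183,206): print(v,np.where(m[v,320:350])[0]+320, end=";")
    else:
        for v in range(180,232,2): print(v,np.where(m[v,325:360])[0]+325, end=";")
        cv2.imwrite("pics/lside.png",cv2.resize(c["color"][150:260,260:370],None,fx=5,fy=5,interpolation=cv2.INTER_CUBIC))
E
```

```text
scene hinge [[336.4, 202.8], [278.0, 177.9]]
1.45 [[338.5, 179.6], [276.2, 153.9]]
1.5 [[339.4, 178.0], [277.2, 152.5]]
1.57 [[340.7, 176.0], [278.6, 150.7]]
1.6 [[341.2, 175.2], [279.1, 149.9]]
1.65 [[342.1, 173.9], [280.1, 148.7]]
1.7 [[343.0, 172.7], [281.1, 147.6]]
183 [];184 [];185 [];186 [];187 [337 338 339];188 [337 338 339];189 [336 337 338];190 [336 337 338];191 [336 337 338];192 [336 337 338];193 [336 337 338];194 [335 336 337];195 [320 321 322 335 336 337];196 [320 321 322 323 324 335 336 337 349];197 [320 321 322 323 324 325 326 335 336 349];198 [320 321 322 323 324 325 326 327 335 336];199 [320 321 322 323 324 325 326 327 328 334 335 336];200 [320 321 322 323 324 325 326 327 328 329 334 335 336];201 [320 321 322 323 324 325 326 327 328 329 330 331 332 334 335 336];202 [320 321 322 323 324 325 326 327 328 329 330 331 332 333 334 335];203 [320 321 322 323 324 325 326 327 328 329 330 331 332 333 334 335];204 [320 321 322 323 324 325 326 327 328 329 330 331 332 333 334 335];205 [321 322 323 324 325 326 327 328 329 330 331 332 333 334];side hinge [[341.5, 226.6], [290.2, 199.1]]
1.45 [[342.3, 195.4], [288.4, 168.6]]
1.5 [[343.6, 194.3], [289.7, 167.7]]
1.57 [[345.4, 193.0], [291.5, 166.6]]
1.6 [[346.1, 192.5], [292.3, 166.1]]
1.65 [[347.4, 191.7], [293.6, 165.5]]
1.7 [[348.6, 191.0], [294.9, 164.9]]
180 [];182 [];184 [];186 [];188 [];190 [];192 [];194 [];196 [];198 [];200 [];202 [];204 [];206 [];208 [];210 [343];212 [343];214 [342 343];216 [342];218 [325 326 327 341 342];220 [325 326 327 328 329 330 331 341 342];222 [325 326 327 328 329 330 331 332 333 334 335 340];224 [325 326 327 328 329 330 331 332 333 334 337 338 339 340];226 [325 326 327 328 329 330 331 332 333 334 335 336 337 338 339 340];228 [325 326 327 328 329 330 331 332 333 334 335 336 337 338 339 340];230 [327 328 329 330 331 332 333 334 335 336 337 338 339];
```

View pics/lside.png

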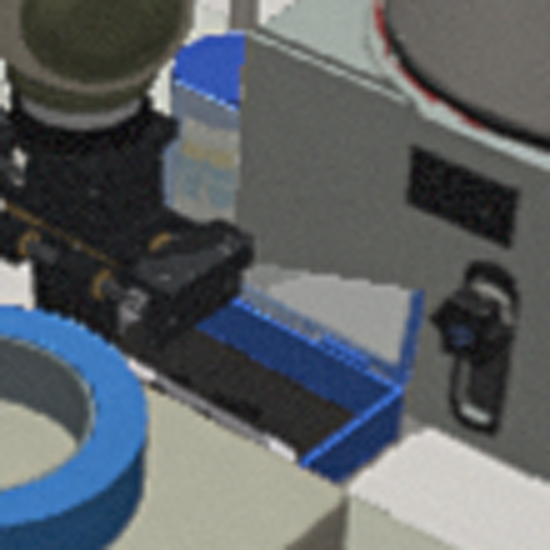

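The lid's rim meets the cabinet face at about z = 0.10, 9 mm past the hinge, so the lid is at about 1.7 rad, its stop. Now I'll lay the spatula back in its old place.

Emit:
carry_out([
  [[-0.033,-0.104,0],[0,0,0],-1],
  [[-0.033,-0.104,0],[0,0,0],-1],
  [[-0.033,-0.104,0],[0,0,0],-1],
  [[-0.033,-0.104,0],[0,0,0],-1],
  [[-0.033,-0.104,0],[0,0,0],-1],
])

```text
t: 10.53
eef_pos: [0.4462, -0.3624, 0.1244]
tool_rot: [[-0.999, 0.044, -0.0], [0.044, 0.999, 0.0], [0.0, 0.0, -1.0]]
ft_force: [0.7, -0.6, -0.6]
opening: 0.0136
grip_force: 50.0
```

Emit:
carry_out([
  [[-0.033,-0.104,0.05],[0,0,0],-1],
  [[0,0,0.1],[0,0,0],-1],
  [[0,0,0.1],[0,0,0],-1],
  [[0,0,0.08],[0,0,0],-1],
  [[0,0,0],[0,0,0],-1],
])

```text
t: 10.95
eef_pos: [0.4528, -0.3907, 0.0208]
tool_rot: [[-0.999, 0.045, -0.005], [0.045, 0.999, 0.007], [0.006, 0.007, -1.0]]
ft_force: [-1.1, 0.0, -1.2]
opening: 0.0132
grip_force: 50.0
```

Emit:
carry_out([
  [[0,0,0.02],[0,0,0],-1],
  [[0,0,0.018],[0,0,0],-1],
  [[0,0,0],[0,0,0],-1],
  [[0,0,0],[0,0,0],-1],
  [[0,0,0],[0,0,0],-1],
])

```text
t: 11.37
eef_pos: [0.4542, -0.3928, 0.0153]
tool_rot: [[-0.999, 0.045, 0.001], [0.045, 0.999, -0.001], [-0.001, -0.001, -1.0]]
ft_force: [-0.7, -0.2, -1.5]
opening: 0.0133
grip_force: 50.0
```

Emit:
carry_out([
  [[0,0,0.008],[0,0,0],-1],
  [[0,0,0.002],[0,0,0],-1],
  [[0,0,0],[0,0,0],0],
  [[0,0,0],[0,0,0],0],
  [[0,0,0],[0,0,0],0],
])

```text
t: 11.78
eef_pos: [0.4538, -0.3928, 0.0115]
tool_rot: [[-0.999, 0.045, 0.0], [0.045, 0.999, -0.001], [-0.0, -0.001, -1.0]]
ft_force: [0.0, -1.5, 1.1]
opening: 0.0314
grip_force: 0.8
```

Emit:
carry_out([
  [[0,0,0],[0,0,0],0],
  [[0,0,-0.03],[0,0,0],0],
  [[0,0,-0.12],[0,0,0],0],
  [[0,0,-0.13],[0,0,0],0],
  [[0,0,-0.13],[0,0,0],0],
])

```text
t: 12.2
eef_pos: [0.4534, -0.392, 0.1359]
tool_rot: [[-0.999, 0.045, -0.001], [0.045, 0.999, 0.001], [0.001, 0.001, -1.0]]
ft_force: [0.1, -0.5, 0.2]
opening: 0.0443
grip_force: 0.0
```

Emit:
carry_out([
  [[0,0,-0.13],[0,0,0],0],
  [[0,0.13,-0.04],[0,0,0],0],
  [[0,0.13,0],[0,0,0],0],
  [[0,0.13,0],[0,0,0],0],
  [[0,0.13,0],[0,0,0],0],
])

```text
t: 12.62
eef_pos: [0.4603, -0.2349, 0.186]
tool_rot: [[-0.999, 0.046, 0.0], [0.046, 0.999, -0.0], [-0.0, -0.0, -1.0]]
ft_force: [1.2, 0.2, -0.1]
opening: 0.0441
grip_force: 0.0
```

```bash
python3 - <<'E'
from h import *
o=arm.get_obs(); print(o["t"],o["eef_pos"].round(4),o["joints"].round(1))
c=read_camera("scene"); P=cloud(c).reshape(-1,3); g=c["color"].max(2).reshape(-1)
k=(abs(P[:,1]+.391)<.03)&(P[:,0]>.36)&(P[:,0]<.56)&(P[:,2]<.05)&(g<90); print("spat dark",k.sum(),np.percentile(P[k],[2,50,98],axis=0).round(4))
c=read_camera("wrist"); np.save("w5.npy",c,allow_pickle=True); cv2.imwrite("pics/w5.png",c["color"])
E
```

```text
12.6167 [ 0.4603 -0.2349  0.186 ] [ -40.2   21.8   85.7    0.    72.5 -127.6]
spat dark 139 [[ 0.3904 -0.4017  0.0074]
 [ 0.434  -0.394   0.013 ]
 [ 0.4805 -0.3859  0.0189]]
```

View pics/w5.png

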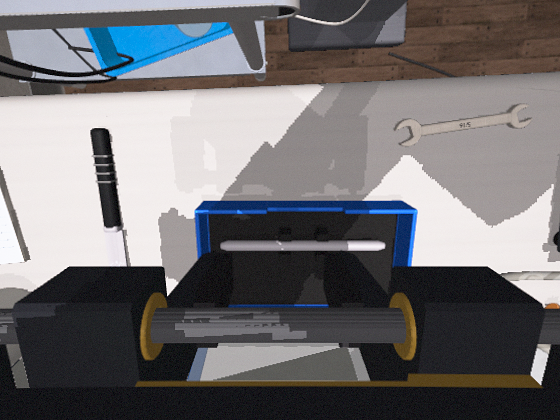

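This picture shows the spatula lying flat at (105,130–265), and the open case with the rod from (220,245) to (386,245). It was my eleventh view, one over the limit of 10, so I'll work from numbers only from here. Next I'll measure the rod, the case interior and the near bushing.

```bash
python3 - <<'E'
from h import *
c=np.load("w5.npy",allow_pickle=True).item(); P=cloud(c); g=c["color"].min(2)
m=np.zeros((420,560),np.uint8); m[230:262,210:400]=(g[230:262,210:400]>110)
n,l,st,_=cv2.connectedComponentsWithStats(m); i=1+np.argmax(st[1:,4]); m=(l==i); print(st[i], np.nanpercentile(P[m][:,2],[5,50,95]).round(4))
q=onplane(c,np.argwhere(m)[:,::-1],.0215)[:,:2]; mu=q.mean(0); ax=np.linalg.svd(q-mu,full_matrices=False)[2][0]; ax*=np.sign(ax[1]); s=(q-mu)@ax
print("rod yaw",np.degrees(np.arctan2(-ax[0],ax[1])),"ends",(mu+ax*s.min()).round(4),(mu+ax*s.max()).round(4),"len",np.ptp(s),"mid",(mu+ax*(s.min()+s.max())/2).round(4),"width",np.ptp((q-mu)@[ax[1],-ax[0]]))
d=P[m]; d=d[(d[:,2]>.015)&(d[:,2]<.03)]; print("depth mean",d.mean(0).round(4), np.percentile((d[:,:2]-mu)@[ax[1],-ax[0]],[3,50,97]).round(4))
b=P[225:300,200:412].reshape(-1,3); print("floor z",np.nanpercentile(b[b[:,2]<.014][:,2],[5,50,95]).round(4))
hsv=cv2.cvtColor(c["color"],cv2.COLOR_BGR2HSV); bl=cv2.inRange(hsv,(100,120,40),(128,255,255)); bl[:195]=0;bl[270:]=0
t=P[bl>0]; t=t[(t[:,2]>.033)&(t[:,2]<.046)]; print("rim",np.percentile(t,[1,99],axis=0).round(4)); 
f=t[t[:,1]>-.28]; f=f[f[:,1]<-.15]
for y in (-.28,-.25,-.21,-.17,-.14): 
    s=t[(abs(t[:,1]-y)<.008)&(t[:,0]<.5)]; print(y,np.percentile(s[:,0],[3,97]).round(4))
E
```

```text
[ 221  241  164   10 1345] [0.0203 0.0231 0.0245]
rod yaw -2.5306544057967213 ends [ 0.5027 -0.2852] [ 0.5097 -0.1264] len 0.15897073987376914 mid [ 0.5062 -0.2058] width 0.009350732314686416
depth mean [ 0.5058 -0.2032  0.0228] [-0.0038 -0.0007  0.0033]
floor z [0.0038 0.0049 0.0063]
rim [[ 0.4621 -0.3038  0.0333]
 [ 0.5222 -0.1053  0.0393]]
-0.28 [0.4624 0.4659]
-0.25 [0.4637 0.4671]Traceback (most recent call last):
  File "<stdin>", line 13, in <module>
    return _quantile_unchecked(
        a, q, axis, out, overwrite_input, method, keepdims, weights)
    return _ureduce(a,
                    func=_quantile_ureduce_func,
    ...<5 lines>...
                    overwrite_input=overwrite_input,
                    method=method)
    r = func(a, **kwargs)
    result = _quantile(arr,
                       quantiles=q,
    ...<2 lines>...
                       out=out,
                       weights=wgt)
    slices_having_nans = np.isnan(arr[-1, ...])
                                  ~~~^^^^^^^^^
IndexError: index -1 is out of bounds for axis 0 with size 0
```

The rod's length checks out at 159 mm, with its middle at (0.506, -0.206) and yaw -2.5°. Next I'll look at both bushings from two sides before picking the rod.

Emit:
carry_out([
  [[0.054,0.09,-0.036],[0,0,0],0],
  [[0.054,0.09,-0.036],[0,0,0],0],
  [[0.054,0.09,-0.036],[0,0,0],0],
  [[0.054,0.09,-0.036],[0,0,0],0],
  [[0.054,0.09,-0.036],[0,0,0],0],
])

```text
t: 13.13
eef_pos: [0.385, -0.0973, 0.24]
tool_rot: [[-0.999, 0.046, -0.0], [0.046, 0.999, 0.0], [0.0, 0.0, -1.0]]
ft_force: [1.0, -0.2, -0.1]
opening: 0.0438
grip_force: 0.0
```

Emit:
carry_out([
  [[0.054,0.09,-0.036],[0,0,0],0],
  [[0,0,0],[0,0,0],0],
  [[0,0,0],[0,0,0],0],
  [[0,0,0],[0,0,0],0],
  [[0,0,0],[0,0,0],0],
])

```text
t: 13.55
eef_pos: [0.3715, -0.0714, 0.2498]
tool_rot: [[-0.999, 0.046, -0.001], [0.046, 0.999, 0.0], [0.001, 0.0, -1.0]]
ft_force: [-0.5, 0.3, -0.9]
opening: 0.0439
grip_force: 0.0
```

```bash
cat > gold.py <<'E'
import sys
from h import *
c=read_camera("wrist"); np.save(sys.argv[1]+".npy",c,allow_pickle=True); cv2.imwrite("pics/"+sys.argv[1]+".png",c["color"])
o=arm.get_obs(); print(o["t"],o["eef_pos"].round(4))
P=cloud(c); hsv=cv2.cvtColor(c["color"],cv2.COLOR_BGR2HSV)
m=cv2.inRange(hsv,(8,110,40),(32,255,255)); ok=(P[...,2]>.05)&(P[...,2]<.095)&(P[...,0]>.40)&(P[...,0]<.54)&(P[...,1]>.02)&(P[...,1]<.2)
m[~ok]=0
n,l,st,_=cv2.connectedComponentsWithStats(m)
for i in range(1,n):
    if st[i,4]>25:
        q=P[l==i]; print(st[i],"med",np.median(q,0).round(4),"lo",np.percentile(q,3,axis=0).round(4),"hi",np.percentile(q,97,axis=0).round(4))
        if st[i,4]>60: e=cv2.fitEllipse(cv2.convexHull(np.argwhere(l==i)[:,::-1].astype(np.int32))); print("  ell",np.round(e[0],1),np.round(e[1],1),"on z.072",onplane(c,[e[0]],.072).round(4))
S=P.reshape(-1,3); S=S[(S[:,2]>.0895)&(S[:,2]<.0985)&(S[:,0]>.40)&(S[:,0]<.54)]
for lo,hi in ((.045,.082),(.123,.152)):
    s=S[(S[:,1]>lo)&(S[:,1]<hi)]
    if len(s)>50: print("blk",len(s),cv2.minAreaRect(s[:,:2].astype(np.float32)),s[:,2].mean())
E
python3 gold.py w6
```

```text
13.6 [ 0.3714 -0.0714  0.2496]
[399 259   8   7  41] med [0.4458 0.0535 0.0703] lo [0.4436 0.0528 0.0634] hi [0.4522 0.0555 0.0789]
blk 128 ((0.43629664182662964, 0.060334090143442154), (0.014527699910104275, 0.008083510212600231), 88.8134994506836) 0.09305361066912629
blk 354 ((0.44014909863471985, 0.13278725743293762), (0.028241408988833427, 0.013239999301731586), 4.187389373779297) 0.09343723924584356
```

Emit:
carry_out([
  [[0,0.12,0],[0,0,0],0],
  [[0,0.12,0],[0,0,0],0],
  [[0,0.12,0],[0,0,0],0],
  [[0,0.12,0],[0,0,0],0],
  [[0,0.12,0],[0,0,0],0],
])

```text
t: 14.02
eef_pos: [0.3795, 0.1105, 0.2497]
tool_rot: [[-0.999, 0.046, -0.001], [0.046, 0.999, -0.0], [0.001, -0.0, -1.0]]
ft_force: [1.3, -1.0, -0.7]
opening: 0.0442
grip_force: 0.0
```

Emit:
carry_out([
  [[0,0.12,0],[0,0,0],0],
  [[0,0.06,0],[0,0,0],0],
  [[0,0,0],[0,0,0],0],
  [[0,0,0],[0,0,0],0],
  [[0,0,0],[0,0,0],0],
])

```text
t: 14.43
eef_pos: [0.3819, 0.1624, 0.2497]
tool_rot: [[-0.999, 0.046, -0.001], [0.046, 0.999, -0.0], [0.001, -0.0, -1.0]]
ft_force: [-0.6, -0.5, -0.3]
opening: 0.0439
grip_force: 0.0
```

```bash
python3 gold.py w7
```

```text
14.4833 [0.3819 0.1622 0.2498]
[258 249   6  23  92] med [0.4458 0.1416 0.0787] lo [0.4364 0.1397 0.0558] hi [0.4626 0.1427 0.0838]
  ell [260.2 260.4] [ 4.9 23.1] on z.072 [[0.4475 0.1411 0.072 ]]
blk 337 ((0.44699814915657043, 0.061303235590457916), (0.029310442507267, 0.013927982188761234), 6.220518112182617) 0.09358289207841092
blk 775 ((0.45820358395576477, 0.13526220619678497), (0.0642879381775856, 0.013554004020988941), 4.834461688995361) 0.09373177235499343
```

```bash
python3 - <<'E'
from h import *
for n,box in (("w7",(225,285,240,275)),("w2",(230,270,505,550))):
    c=np.load(n+".npy",allow_pickle=True).item(); P=cloud(c); hsv=cv2.cvtColor(c["color"],cv2.COLOR_BGR2HSV)
    m=cv2.inRange(hsv,(8,90,30),(32,255,255)); r0,r1,c0,c1=box
    print(n,"cam",c["extrinsics"][:3,3].round(3))
    for v in range(r0,r1,2 if n=="w2" else 3):
        print(v,"".join("#" if m[v,u] else "." for u in range(c0,c1)), " ".join(f"{int(1e3*P[v,u,2]) if P[v,u,2]==P[v,u,2] else 0}" for u in range(c0,c1,3)))
c=np.load("w7.npy",allow_pickle=True).item(); P=cloud(c)
for col in (245,248,251):
    k=[(v,P[v,col].round(3).tolist(),c["color"][v,col].tolist()) for v in range(225,262,3)]; print(col,k)
E
```

```text
w7 cam [0.312 0.166 0.385]
225 ................................... 13 15 16 18 18 19 19 18 20 20 21 19
228 ................................... 19 19 20 23 25 28 26 19 19 19 19 20
231 ................................... 19 21 21 35 35 37 33 19 19 19 19 22
234 ................................... 18 19 19 45 47 48 38 20 20 20 21 19
237 ................................... 19 20 55 55 58 59 45 20 20 19 20 19
240 ................................... 19 21 66 64 68 68 56 20 19 20 19 19
243 ................................... 20 19 73 75 75 76 57 22 19 20 20 20
246 ................................... 19 79 81 83 85 82 58 27 19 20 19 0
249 ..................###.............. 19 89 90 90 92 87 61 30 19 20 19 19
252 ..................####............. 19 94 93 94 94 90 74 65 19 20 20 19
255 ..................#####............ 19 94 93 94 93 93 79 65 20 20 19 19
258 ..................#####............ 19 94 92 93 94 93 80 64 19 19 20 19
261 ..................######........... 20 20 93 94 93 93 82 66 20 19 20 19
264 ...................#####........... 57 19 94 93 93 93 83 81 24 19 19 19
267 ......
[... 3469 characters left out ...]
53, 152, 153]), (258, [0.435, 0.131, 0.094], [156, 154, 156]), (261, [0.438, 0.131, 0.094], [156, 157, 155])]
251 [(225, [0.425, 0.129, 0.019], [48, 47, 42]), (228, [0.427, 0.129, 0.025], [80, 79, 82]), (231, [0.427, 0.13, 0.037], [84, 83, 82]), (234, [0.427, 0.131, 0.047], [90, 86, 90]), (237, [0.427, 0.132, 0.057], [82, 80, 81]), (240, [0.427, 0.133, 0.066], [82, 79, 81]), (243, [0.427, 0.133, 0.076], [85, 84, 85]), (246, [0.426, 0.134, 0.086], [81, 80, 80]), (249, [0.427, 0.135, 0.092], [111, 111, 112]), (252, [0.429, 0.135, 0.095], [155, 152, 155]), (255, [0.432, 0.134, 0.094], [154, 154, 155]), (258, [0.435, 0.134, 0.095], [157, 157, 155]), (261, [0.439, 0.134, 0.093], [157, 155, 160])]
```

The bushing axis runs through about (0.4547, 0.054) and (0.4475, 0.141) at z = 0.072, with the pump's yaw about 4.7°. Now I'll turn the tool and go for the rod.

Emit:
carry_out([
  [[0,0,0],[0,0,0.0577],0],
  [[0,0,0],[0,0,0.0577],0],
  [[0,0,0],[0,0,0.0577],0],
  [[0,0,0],[0,0,0.0577],0],
  [[0,0,0],[0,0,0.0577],0],
])

```text
t: 14.9
eef_pos: [0.3818, 0.162, 0.25]
tool_rot: [[-0.792, 0.611, -0.0], [0.611, 0.792, -0.0], [0.0, -0.0, -1.0]]
ft_force: [-0.2, -0.2, -0.6]
opening: 0.0439
grip_force: 0.0
```

Emit:
carry_out([
  [[0,0,0],[0,0,0.0577],0],
  [[0,0,0],[0,0,0.0577],0],
  [[0,0,0],[0,0,0.0577],0],
  [[0,0,0],[0,0,0.0577],0],
  [[0,0,0],[0,0,0.0577],0],
])

```text
t: 15.32
eef_pos: [0.3819, 0.162, 0.25]
tool_rot: [[-0.304, 0.953, -0.0], [0.953, 0.304, -0.0], [-0.0, -0.0, -1.0]]
ft_force: [-0.6, -0.9, -0.4]
opening: 0.0441
grip_force: 0.0
```

Emit:
carry_out([
  [[0,0,0],[0,0,0.0577],0],
  [[0,0,0],[0,0,0.0577],0],
  [[0,0,0],[0,0,0.0577],0],
  [[-0.125,0.023,0.015],[0,0,0],0],
  [[-0.125,0.023,0.015],[0,0,0],0],
])

```text
t: 15.73
eef_pos: [0.3919, 0.0867, 0.2411]
tool_rot: [[0.044, 0.999, 0.001], [0.999, -0.044, -0.0], [-0.0, 0.001, -1.0]]
ft_force: [0.7, -0.4, -0.5]
opening: 0.0442
grip_force: 0.0
```

Emit:
carry_out([
  [[-0.125,0.023,0.015],[0,0,0],0],
  [[-0.125,0.023,0.015],[0,0,0],0],
  [[-0.125,0.023,0.015],[0,0,0],0],
  [[-0.125,0.023,0.015],[0,0,0],0],
  [[-0.125,0.023,0.015],[0,0,0],0],
])

```text
t: 16.15
eef_pos: [0.4173, -0.1044, 0.2185]
tool_rot: [[0.048, 0.999, 0.0], [0.999, -0.048, -0.0], [-0.0, 0.0, -1.0]]
ft_force: [0.5, 0.5, -0.1]
opening: 0.0439
grip_force: 0.0
```

Emit:
carry_out([
  [[-0.125,0.023,0.015],[0,0,0],-0.55],
  [[-0.125,0.023,0.015],[0,0,0],-0.55],
  [[-0.125,0.023,0.015],[0,0,0],-0.55],
  [[0,0,0],[-0.0585,0,0],-0.55],
  [[0,0,0],[-0.0585,0,0],-0.55],
])

```text
t: 16.57
eef_pos: [0.4336, -0.2181, 0.2043]
tool_rot: [[0.05, 0.968, 0.246], [0.999, -0.048, -0.013], [-0.001, 0.247, -0.969]]
ft_force: [0.0, -0.3, 1.0]
opening: 0.0199
grip_force: 0.0
```

Emit:
carry_out([
  [[0,0,0],[0,0,0],-0.55],
  [[0,0,0],[0,0,0],-0.55],
  [[0,0,0],[0,0,0],-0.55],
  [[0,0,0],[0,0,0],-0.55],
  [[0,0,0],[0,0,0],-0.55],
])

```text
t: 16.98
eef_pos: [0.4341, -0.2145, 0.2053]
tool_rot: [[0.044, 0.969, 0.242], [0.999, -0.043, -0.011], [-0.0, 0.242, -0.97]]
ft_force: [0.7, -0.1, -0.3]
opening: 0.0198
grip_force: 0.0
```

```bash
cat > plan.py <<'E'
# python3 plan.py X Y Z : TCP shift in tool units (0.3 m) to reach world point; also angles of rod-type pose
import sys; from h import *
o=arm.get_obs(); R=o["tool_rot"]; d=np.array([float(v) for v in sys.argv[1:4]])-o["eef_pos"]
print(o["t"],o["eef_pos"].round(4),"yaw x",np.degrees(np.arctan2(R[1,0],R[0,0])).round(2),"x elev",np.degrees(np.arcsin(R[2,0])).round(2),"tilt",np.degrees(np.arcsin(R[2,1])).round(2),"j",o["joints"].round(1))
print("shift",(R.T@d/.3).round(4),"open",o["opening"])
E
python3 - <<'E'
import numpy as np
E
python3 plan.py 0.5028 -0.2558 0.10
```

```text
16.9833 [ 0.4341 -0.2145  0.2053] yaw x 87.47 x elev -0.03 tilt 14.0 j [-45.2  13.   96.9  10.9  60.1 -47.2]
shift [-0.1273  0.1431  0.3974] open 0.019754830714943866
```

Emit:
carry_out([
  [[-0.042,0.027,0.115],[0,0,0],-0.55],
  [[-0.042,0.027,0.115],[0,0,0],-0.55],
  [[-0.043,0.027,0.114],[0,0,0],-0.55],
  [[0,0,0],[0,0,0],-0.55],
  [[0,0,0],[0,0,0],-0.55],
])

```text
t: 17.4
eef_pos: [0.4806, -0.2543, 0.1093]
tool_rot: [[0.044, 0.97, 0.239], [0.999, -0.044, -0.008], [0.003, 0.239, -0.971]]
ft_force: [-0.5, -0.3, -0.2]
opening: 0.0197
grip_force: 0.0
```

```bash
python3 plan.py 0.5028 -0.2558 0.0239; python3 - <<'E'
from h import *
c=read_camera("wrist"); P=cloud(c); g=c["color"].min(2); np.save("w8.npy",c,allow_pickle=True); cv2.imwrite("pics/w8.png",c["color"])
m=((g>110)&(P[...,2]>.012)&(P[...,2]<.03)&(abs(P[...,0]-.506)<.03)&(P[...,1]>-.3)&(P[...,1]<-.1)).astype(np.uint8)
q=P[m>0]; print(len(q))
for y in np.arange(-.29,-.11,.02):
    s=q[abs(q[:,1]-y)<.006]
    if len(s)>3: print(round(y,3),len(s),np.percentile(s[:,0],[5,50,95]).round(4),"pred",round(.5062+.0442*(y+.2058),4),s[:,2].max().round(4))
E
```

```text
17.4 [ 0.4806 -0.2543  0.1093] yaw x 87.47 x elev 0.15 tilt 13.85 j [-44.6  25.9  95.8  12.5  48.7 -49.5]
shift [-0.0024  0.004   0.2941] open 0.01969982361074629
3199
-0.29 9 [0.5009 0.5035 0.5049] pred 0.5025 0.0226
-0.27 188 [0.4993 0.5027 0.507 ] pred 0.5034 0.0253
-0.25 202 [0.5002 0.5036 0.5081] pred 0.5042 0.0255
-0.23 218 [0.5011 0.5047 0.5096] pred 0.5051 0.0253
-0.21 241 [0.5018 0.5054 0.5102] pred 0.506 0.0251
-0.19 261 [0.5029 0.5065 0.5115] pred 0.5069 0.0249
-0.17 277 [0.5035 0.507  0.5116] pred 0.5078 0.0248
-0.15 303 [0.5044 0.5079 0.5125] pred 0.5087 0.0259
-0.13 233 [0.5052 0.5087 0.5129] pred 0.5096 0.025
```

Emit:
carry_out([
  [[-0.002,0.003,0.09],[0,0,0],-0.55],
  [[0,0,0.09],[0,0,0],-0.55],
  [[0,0,0.07],[0,0,0],-0.55],
  [[0,0,0.034],[0,0,0],-0.55],
  [[0,0,0],[0,0,0],-0.55],
])

```text
t: 17.87
eef_pos: [0.5019, -0.2557, 0.0283]
tool_rot: [[0.044, 0.969, 0.242], [0.999, -0.043, -0.01], [0.001, 0.242, -0.97]]
ft_force: [0.3, 0.2, -0.1]
opening: 0.0197
grip_force: 0.0
```

```bash
python3 plan.py 0.5026 -0.2558 0.0239; python3 -c "
from rig import arm; print(arm.get_obs()['ft_force'])"
```

```text
17.8667 [ 0.5019 -0.2557  0.0283] yaw x 87.46 x elev 0.03 tilt 14.0 j [-43.   34.7  97.3  14.7  38.2 -51.3]
shift [-0.0002 -0.0012  0.015 ] open 0.01974367950703404
[ 0.26302262  0.22912801 -0.12806017]
```

Emit:
carry_out([
  [[0,-0.001,0.012],[0,0,0],-0.55],
  [[0,0,0],[0,0,0],-0.55],
  [[0,0,0],[0,0,0],-1],
  [[0,0,0],[0,0,0],-1],
  [[0,0,0],[0,0,0],-1],
], squeeze=45)

```text
t: 18.28
eef_pos: [0.5027, -0.2566, 0.0258]
tool_rot: [[0.045, 0.969, 0.244], [0.999, -0.044, -0.012], [-0.001, 0.244, -0.97]]
ft_force: [0.6, 0.0, 2.3]
opening: 0.0084
grip_force: 45.0
```

Emit:
carry_out([
  [[0,0,0],[0,0,0],-1],
  [[0,0,0],[0,0,0],-1],
  [[0,0,0],[0,0,0],-1],
  [[0,0,0],[0,0,0],-1],
  [[0,0,0],[0,0,0],-1],
])

```text
t: 18.7
eef_pos: [0.5027, -0.2567, 0.0252]
tool_rot: [[0.045, 0.969, 0.243], [0.999, -0.044, -0.012], [-0.001, 0.243, -0.97]]
ft_force: [1.0, -1.2, 5.5]
opening: 0.0085
grip_force: 45.0
```

Emit:
carry_out([
  [[0,0,-0.03],[0,0,0],-1],
  [[0,0,-0.06],[0,0,0],-1],
  [[0,0,-0.09],[0,0,0],-1],
  [[0,0,-0.09],[0,0,0],-1],
  [[0,0,-0.1],[0,0,0],-1],
])

```text
t: 19.12
eef_pos: [0.4744, -0.2542, 0.1326]
tool_rot: [[0.045, 0.97, 0.239], [0.999, -0.044, -0.009], [0.002, 0.24, -0.971]]
ft_force: [0.6, -0.4, -1.8]
opening: 0.0084
grip_force: 44.9
```

Emit:
carry_out([
  [[0,0,-0.05],[0,0,0],-1],
  [[0,0,0],[0,0,0],-1],
  [[0,0,0],[0,0,0],-1],
  [[0,0,0],[0,0,0],-1],
  [[0,0,0],[0,0,0],-1],
])

```text
t: 19.53
eef_pos: [0.4716, -0.2544, 0.1455]
tool_rot: [[0.045, 0.97, 0.24], [0.999, -0.044, -0.009], [0.002, 0.24, -0.971]]
ft_force: [-0.4, -0.6, -1.3]
opening: 0.0085
grip_force: 44.9
```

```bash
cat > rod.py <<'E'
import sys
from h import *
o=arm.get_obs(); R=o["tool_rot"]; p=o["eef_pos"]; print(o["t"],p.round(4),"F",o["ft_force"].round(1),"open",round(o["opening"],4),"yaw",np.degrees(np.arctan2(R[1,0],R[0,0])).round(2),"elev",np.degrees(np.arcsin(R[2,0])).round(2),"tilt",np.degrees(np.arcsin(R[2,1])).round(2))
for n in sys.argv[1:]:
    c=read_camera(n); P=cloud(c); q=(P.reshape(-1,3)-p)@R
    k=(abs(q[:,1])<.02)&(abs(q[:,2]-.004)<.02)&(q[:,0]>-.06)&(q[:,0]<.16)&(abs(q[:,0])>.011); s=q[k]; print(n,len(s))
    for a in np.arange(-.04,.15,.01):
        t=s[abs(s[:,0]-a)<.005]
        if len(t)>2: print(round(a,2),len(t),"y",np.percentile(t[:,1],[5,50,95]).round(4),"z",np.percentile(t[:,2],[5,50,95]).round(4))
    for lo,hi in ((-.06,-.011),(.011,.16)):
        t=s[(s[:,0]>lo)&(s[:,0]<hi)]
        if len(t): print("x range",np.percentile(t[:,0],[0.5,99.5]).round(4))
E
python3 rod.py wrist scene
```

```text
19.5333 [ 0.4716 -0.2544  0.1455] F [-0.4 -0.6 -1.3] open 0.0085 yaw 87.42 elev 0.12 tilt 13.9
wrist 5535
-0.01 121 y [-0.0052 -0.0009  0.0028] z [-0.      0.0013  0.0031]
0.01 226 y [-0.016  -0.0011  0.0121] z [-0.0125  0.0054  0.008 ]
0.02 450 y [-0.0051 -0.0009  0.0033] z [0.005  0.0068 0.0094]
0.03 467 y [-0.0051 -0.0009  0.0033] z [0.0068 0.0086 0.0112]
0.04 481 y [-0.005  -0.0009  0.0037] z [0.0086 0.0103 0.0129]
0.05 499 y [-0.005  -0.0009  0.0037] z [0.0103 0.0121 0.0151]
0.06 504 y [-0.0049 -0.0009  0.0037] z [0.012  0.0137 0.0164]
0.07 526 y [-0.0049 -0.0006  0.0036] z [0.0138 0.0155 0.0184]
0.08 534 y [-0.0048 -0.0004  0.004 ] z [0.0153 0.0172 0.0205]
0.09 535 y [-0.0043 -0.0004  0.004 ] z [0.0171 0.0189 0.0215]
0.1 540 y [-0.0043  0.      0.004 ] z [0.019  0.0205 0.0229]
0.11 496 y [-0.0038  0.      0.0039] z [0.0204 0.0221 0.0237]
0.12 154 y [-0.0033  0.      0.003 ] z [0.0219 0.0231 0.0239]
x range [-0.0156 -0.011 ]
x range [0.0111 0.1182]
scene 73
-0.03 7 y [-0.0022 -0.0011  0.0031] z [-0.0003  0.002   0.008 ]
-0.02 7 y [-0.0053 -0.001   0.0022] z [-0.0048 -0.0001  0.0009]
0.06 6 y [-0.0033 -0.002  -0.0009] z [0.01   0.0141 0.0214]
0.07 13 y [-0.0037 -0.0015  0.0043] z [0.0119 0.0176 0.0207]
0.08 12 y [-0.0038 -0.0004  0.0045] z [0.0131 0.0179 0.0217]
0.09 10 y [-0.0026  0.0007  0.0038] z [0.0164 0.0187 0.0217]
0.1 6 y [-0.0019  0.0008  0.0038] z [0.0178 0.02   0.021 ]
0.11 8 y [-0.0039 -0.0002  0.0028] z [0.0169 0.0208 0.0235]
0.12 4 y [-0.0029 -0.0009  0.003 ] z [0.0217 0.0224 0.0226]
x range [-0.0293 -0.0207]
x range [0.0589 0.1238]
```

The rod is held but droops by about 10° in the grip, so I'll raise the squeeze and compensate by turning the tool. Planning the pre-insertion pose:

```bash
cat > pre.py <<'E'
import sys
from h import *
from scipy.spatial.transform import Rotation as Ro
# args: r_y r_z (rod slopes in tool), axis at x=0: y0 z0, tip distance, target tip gap before flange (m, negative = inside), tilt deg
ry,rz,y0,z0,L,gap,tilt=map(float,sys.argv[1:8]); yaw=np.radians(4.7)
F=np.array([.4547,.054,.072]); d=np.array([-np.sin(yaw),np.cos(yaw),0])
r=np.array([1,ry,rz]); r/=np.linalg.norm(r); tip=np.array([0,y0,z0])+r*L
o=arm.get_obs(); R=o["tool_rot"]; p=o["eef_pos"]
yt=np.array([np.cos(yaw)*np.cos(np.radians(tilt)),np.sin(yaw)*np.cos(np.radians(tilt)),np.sin(np.radians(tilt))])
Rt,_=Ro.align_vectors(np.array([d,yt]),np.array([r,[0,1,0]]),weights=[1e6,1]); Rt=Rt.as_matrix()
print("now p",p.round(4),"F",o["ft_force"].round(1),"rod dir",(R@r).round(4),"want",d.round(4),"tip",(p+R@tip).round(4))
w=Ro.from_matrix(R.T@Rt).as_rotvec(degrees=True); pt=F-gap*d-Rt@tip
print("turn deg",w.round(2),"units",(w/120).round(4),"n>=",np.linalg.norm(w)/7.1)
print("target p",pt.round(4),"Rt",Rt.round(3).tolist()); print("shift after turn (units)",(Rt.T@(pt-p)/.3).round(4)," shift in present frame",(R.T@(pt-p)/.3).round(4))
E
python3 pre.py .009 .175 -.0011 .0066 .131 .025 14
```

```text
now p [ 0.4717 -0.2546  0.1458] F [ 0.3 -0.2 -1.2] rod dir [ 0.0943  0.982  -0.1635] want [-0.0819  0.9966  0.    ] tip [ 0.4846 -0.126   0.1177]
turn deg [ 0.59 11.57 -7.58] units [ 0.0049  0.0964 -0.0632] n>= 1.9506016858567714
target p [ 0.4671 -0.1026  0.0786] Rt [[-0.131, 0.966, 0.222], [0.978, 0.088, 0.191], [0.165, 0.242, -0.956]]
shift after turn (units) [ 0.4602 -0.0245  0.3076]  shift in present frame [ 0.5049 -0.0913  0.209 ]
```

Emit:
carry_out([
  [[0,0,0],[0.0016,0.0321,-0.0211],-1],
  [[0,0,0],[0.0016,0.0321,-0.0211],-1],
  [[0,0,0],[0.0016,0.0321,-0.0211],-1],
  [[0.092,-0.005,0.0615],[0,0,0],-1],
  [[0.092,-0.005,0.0615],[0,0,0],-1],
], squeeze=60)

```text
t: 20.05
eef_pos: [0.4703, -0.1953, 0.1191]
tool_rot: [[-0.128, 0.966, 0.225], [0.978, 0.086, 0.188], [0.162, 0.244, -0.956]]
ft_force: [0.2, 0.8, -1.7]
opening: 0.0082
grip_force: 59.9
```

Emit:
carry_out([
  [[0.092,-0.005,0.0615],[0,0,0],-1],
  [[0.08,-0.005,0.05],[0,0,0],-1],
  [[0.05,-0.003,0.03],[0,0,0],-1],
  [[0,0,0],[0,0,0],-1],
  [[0,0,0],[0,0,0],-1],
])

```text
t: 20.47
eef_pos: [0.4672, -0.1211, 0.089]
tool_rot: [[-0.132, 0.966, 0.223], [0.978, 0.09, 0.19], [0.163, 0.243, -0.956]]
ft_force: [-0.4, -0.3, -0.9]
opening: 0.0083
grip_force: 59.9
```

Emit:
carry_out([
  [[0,0,0],[0,0,0],-1],
  [[0,0,0],[0,0,0],-1],
  [[0,0,0],[0,0,0],-1],
  [[0,0,0],[0,0,0],-1],
  [[0,0,0],[0,0,0],-1],
])

```text
t: 20.88
eef_pos: [0.4671, -0.1219, 0.0894]
tool_rot: [[-0.13, 0.966, 0.224], [0.978, 0.088, 0.189], [0.163, 0.244, -0.956]]
ft_force: [0.9, -0.3, 0.0]
opening: 0.0079
grip_force: 59.9
```

```bash
python3 rod.py wrist; python3 pre.py .009 .175 -.0011 .0066 .131 .025 14
```

```text
20.8833 [ 0.4671 -0.1219  0.0894] F [ 0.9 -0.3  0. ] open 0.0079 yaw 97.59 elev 9.35 tilt 14.12
wrist 5607
-0.01 111 y [-0.0051 -0.0009  0.0029] z [-0.0003  0.0014  0.0028]
0.01 303 y [-0.0176 -0.0008  0.0149] z [-0.0136  0.0049  0.0078]
0.02 465 y [-0.005  -0.0008  0.0034] z [0.0052 0.007  0.0097]
0.03 465 y [-0.005  -0.0008  0.0033] z [0.007  0.0087 0.0111]
0.04 469 y [-0.0049 -0.0008  0.0033] z [0.0087 0.0103 0.0128]
0.05 501 y [-0.0049 -0.0008  0.0038] z [0.0104 0.012  0.015 ]
0.06 513 y [-0.0048 -0.0003  0.0038] z [0.012  0.0138 0.0166]
0.07 505 y [-0.0048 -0.0008  0.0037] z [0.0137 0.0156 0.0182]
0.08 538 y [-0.0047 -0.0003  0.0041] z [0.0155 0.0173 0.0201]
0.09 551 y [-0.0047 -0.0003  0.0041] z [0.0172 0.0189 0.0221]
0.1 545 y [-0.0042  0.0001  0.0041] z [0.0188 0.0206 0.023 ]
0.11 494 y [-0.0037 -0.0003  0.0037] z [0.0205 0.0221 0.0238]
0.12 147 y [-0.0031  0.0002  0.0031] z [0.022  0.0231 0.0239]
x range [-0.0148 -0.011 ]
x range [0.011  0.1184]
now p [ 0.4671 -0.1218  0.0895] F [ 1.2  0.1 -1. ] rod dir [-0.0813  0.9967 -0.0025] want [-0.0819  0.9966  0.    ] tip [0.4569 0.0099 0.0825]
turn deg [0.12 0.15 0.02] units [0.001  0.0012 0.0002] n>= 0.027041909752383235
target p [ 0.4671 -0.1026  0.0786] Rt [[-0.131, 0.966, 0.222], [0.978, 0.088, 0.191], [0.165, 0.242, -0.956]]
shift after turn (units) [ 0.0565 -0.0033  0.0468]  shift in present frame [ 0.0566 -0.0034  0.0467]
```

```bash
python3 - <<'E'
from h import *
o=arm.get_obs(); R=o["tool_rot"]; p=o["eef_pos"]; r=np.array([1,.009,.17]); r/=np.linalg.norm(r); a=p+R@[0,-.0011,.0068]; tip=a+R@r*.131
print("tip",tip.round(4))
F=np.array([.4547,.054,.072])
for n in ("scene","side"):
    c=read_camera(n); hsv=cv2.cvtColor(c["color"],cv2.COLOR_BGR2HSV); f,t,t2=proj(c,[F,tip,tip-R@r*.04]); print(n,"F",f.round(1),"tip",t.round(1),"40 back",t2.round(1))
    u,v=f.round().astype(int); m=cv2.inRange(hsv,(8,90,30),(32,255,255))
    for y in range(v-7,v+8): print(y,"".join("#" if m[y,x] else "." for x in range(u-12,u+13)))
    ys,xs=np.nonzero(m[v-8:v+9,u-9:u+10]); 
    if len(xs): print("gold mean",xs.mean()+u-9,ys.mean()+v-8)
    u,v=t.round().astype(int); g=c["color"].min(2); print("cols",u-20,"..",u+8)
    for y in range(v-6,v+12): print(y," ".join(f"{g[y,x]:3d}" for x in range(u-20,u+9)))
E
```

```text
tip [0.4568 0.0099 0.083 ]
scene F [208.7 181.4] tip [221.5 183.6] 40 back [233.7 187.5]
174 .........................
175 .........................
176 .........................
177 .........................
178 ............##...........
179 ...........###...........
180 ...........#.#...........
181 ..........##.#...........
182 ..........##.#...........
183 ..........####...........
184 ..........###............
185 .........................
186 .........................
187 .........................
188 .........................
gold mean 208.6 181.3
cols 201 .. 229
178  25 110 187 138 141 142  48  50  55  34  58  55  25  30  44  61  61  57  40  26  27  27  50 105 145 154 104  52  35
179  53 177 142  91  96  72  50  45  49  16  59  61  51  46  58  60  61  45  36  32  36  22  30 102 106 183 163 141 106
180  72 150  92 101  87  52  53  42  64  21  53  58  62  60  60  59  52  32  38  41  59  20  53 113 158 179 175 176 162
181  61  74  73  88  54  29  43  43  78  34  43  55  60  59  63  91  35  28  37  62  50  38  95 108 148 177 172 173 174
182  55  59  57  64  48  46  35  50  63  36
[... 3670 characters left out ...]
  83  81  60  79  85  86  83  83  85  81  74  81  87  79  59  50  47  57  77  54  36  37  69  89  92
198  48  54  69  86  82  80  85  85  88  85  85  87  86  83  86  84  76  51  49  52  56  76  82  77  68  64 121 126 117
199  53  54  67  97  82  84  84  87  84  84  83  85  86  86  83  65  50  49  48  52  93  93 159 160 145  89 116 112  63
200  55  60  85  99  84  88  86  85  85  85  88  85  86  82  62  47  50  55  52 103 161 158 161 158 159 157 150  92  69
201  85  87  77  98  80  85  85  87  83  84  86  82  84  47  48  46  61  98  93 155 161 156 157 155 154 158 157 161 156
202  82  86  86  95  82  85  84  84  87  82  83  61  46  44  51  83 106 159 160 161 156 155 154 153 154 157 154 158 160
```

The scene and side cameras confirm the bushing's position (gold ring at (208.6,181.3), predicted (208.7,181.4)), and the rod tip is where predicted. Next I'll align and enter.

Emit:
carry_out([
  [[0.02,-0.001,0.016],[0,0,0],-1],
  [[0.02,-0.001,0.016],[0,0,0],-1],
  [[0.017,-0.001,0.016],[0,0,0],-1],
  [[0,0,0],[0,0,0],-1],
  [[0,0,0],[0,0,0],-1],
])

```text
t: 21.45
eef_pos: [0.4671, -0.1014, 0.0778]
tool_rot: [[-0.132, 0.966, 0.223], [0.978, 0.09, 0.19], [0.163, 0.243, -0.956]]
ft_force: [0.1, -0.4, -0.6]
opening: 0.008
grip_force: 59.9
```

```bash
python3 pre.py .009 .17 -.0011 .0068 .131 .025 14
```

```text
now p [ 0.4671 -0.1014  0.0778] F [ 0.1 -0.4 -0.6] rod dir [-0.084   0.9965  0.0029] want [-0.0819  0.9966  0.    ] tip [0.4565 0.0303 0.0715]
turn deg [ 0.06 -0.19  0.09] units [ 0.0005 -0.0016  0.0007] n>= 0.030314399258915423
target p [ 0.467  -0.1026  0.0788] Rt [[-0.13, 0.966, 0.223], [0.978, 0.088, 0.186], [0.161, 0.242, -0.957]]
shift after turn (units) [-0.0035  0.0003 -0.0038]  shift in present frame [-0.0035  0.0002 -0.0038]
```

Emit:
carry_out([
  [[0.03,0,0.003],[0,0,0],-1],
  [[0.03,0,0.005],[0,0,0],-1],
  [[0.025,0,0.004],[0,0,0],-1],
  [[0.02,0,0.003],[0,0,0],-1],
  [[0,0,0],[0,0,0],-1],
])

```text
t: 21.87
eef_pos: [0.4637, -0.069, 0.0791]
tool_rot: [[-0.132, 0.966, 0.223], [0.978, 0.09, 0.19], [0.163, 0.243, -0.956]]
ft_force: [-0.6, 0.5, -1.5]
opening: 0.008
grip_force: 59.9
```

```bash
python3 rod.py wrist | awk 'NR<3||/^0.0[2-9]|^0.1/'; python3 pre.py .009 .17 -.0011 .0068 .131 -.02 14
```

```text
21.8667 [ 0.4637 -0.069   0.0791] F [-0.6  0.5 -1.5] open 0.008 yaw 97.7 elev 9.4 tilt 14.08
wrist 5582
0.02 461 y [-0.005  -0.0008  0.0034] z [0.0053 0.0069 0.0096]
0.03 463 y [-0.0053 -0.0008  0.0033] z [0.007  0.0086 0.0111]
0.04 472 y [-0.0049 -0.0008  0.0033] z [0.0087 0.0103 0.0127]
0.05 505 y [-0.0049 -0.0008  0.0037] z [0.0103 0.0121 0.0151]
0.06 512 y [-0.0049 -0.0004  0.0037] z [0.0121 0.0138 0.0166]
0.07 504 y [-0.0048 -0.0003  0.0037] z [0.0138 0.0155 0.0184]
0.08 536 y [-0.0048 -0.0003  0.0041] z [0.0156 0.0172 0.0201]
0.09 555 y [-0.0047 -0.0003  0.0041] z [0.0171 0.0189 0.0223]
0.1 540 y [-0.0042 -0.0001  0.0041] z [0.0189 0.0207 0.0231]
0.11 478 y [-0.0037 -0.0003  0.0036] z [0.0205 0.0221 0.0237]
0.12 149 y [-0.0033 -0.0003  0.0027] z [0.0217 0.023  0.024 ]
now p [ 0.464  -0.0697  0.0791] F [ 0.8  0.8 -1.8] rod dir [-0.0841  0.9965  0.0024] want [-0.0819  0.9966  0.    ] tip [0.4534 0.062  0.0726]
turn deg [ 0.09 -0.16  0.1 ] units [ 0.0008 -0.0013  0.0009] n>= 0.029950565304163297
target p [ 0.4633 -0.0578  0.0788] Rt [[-0.13, 0.966, 0.223], [0.978, 0.088, 0.186], [0.161, 0.242, -0.957]]
shift after turn (units) [0.0388 0.0013 0.0079]  shift in present frame [0.0388 0.0013 0.0081]
```

Emit:
carry_out([
  [[0.025,0.001,0.004],[0,0,0],-1],
  [[0.025,0.001,0.004],[0,0,0],-1],
  [[0.025,0,0.004],[0,0,0],-1],
  [[0.025,0,0.004],[0,0,0],-1],
  [[0,0,0],[0,0,0],-1],
])

```text
t: 22.33
eef_pos: [0.4613, -0.0386, 0.0794]
tool_rot: [[-0.132, 0.966, 0.223], [0.978, 0.09, 0.19], [0.164, 0.243, -0.956]]
ft_force: [0.2, 0.0, -0.0]
opening: 0.008
grip_force: 59.9
```

```bash
python3 pre.py .009 .17 -.0011 .0068 .131 -.06 14; python3 -c "
from rig import arm; print(arm.get_obs()['moment'].round(2))"
```

```text
now p [ 0.4613 -0.0386  0.0794] F [ 0.2  0.  -0. ] rod dir [-0.0843  0.9964  0.0031] want [-0.0819  0.9966  0.    ] tip [0.4507 0.0932 0.073 ]
turn deg [ 0.05 -0.2   0.1 ] units [ 0.0004 -0.0017  0.0008] n>= 0.03275190161633441
target p [ 0.4601 -0.0179  0.0788] Rt [[-0.13, 0.966, 0.223], [0.978, 0.088, 0.186], [0.161, 0.242, -0.957]]
shift after turn (units) [0.0675 0.0017 0.0138]  shift in present frame [0.0674 0.0018 0.014 ]
[-0.23  0.21 -0.01]
```

Emit:
carry_out([
  [[0.025,0.001,0.005],[0,-0.001,0],-1],
  [[0.025,0.001,0.005],[0,0,0],-1],
  [[0.025,0,0.005],[0,0,0],-1],
  [[0.02,0,0.004],[0,0,0],-1],
  [[0,0,0],[0,0,0],-1],
])

```text
t: 22.75
eef_pos: [0.4595, -0.0098, 0.0786]
tool_rot: [[-0.132, 0.966, 0.223], [0.978, 0.09, 0.188], [0.161, 0.243, -0.956]]
ft_force: [-0.2, -0.1, -2.0]
opening: 0.0081
grip_force: 59.9
```

Emit:
carry_out([
  [[0.015,0,0.003],[0,0,0],-1],
  [[0.015,0,0.003],[0,0,0],-1],
  [[0.015,0,0.003],[0,0,0],-1],
  [[0,0,0],[0,0,0],-1],
  [[0,0,0],[0,0,0],-1],
])

```text
t: 23.17
eef_pos: [0.4587, 0.0029, 0.0783]
tool_rot: [[-0.131, 0.966, 0.224], [0.978, 0.089, 0.187], [0.161, 0.244, -0.956]]
ft_force: [-0.5, 0.6, -1.2]
opening: 0.0079
grip_force: 60.0
```

```bash
python3 rod.py wrist | awk 'NR<3||/^0.0[2-9]|^0.1/'; python3 pre.py .009 .17 -.0011 .0068 .131 -.105 14
```

```text
23.1667 [0.4587 0.0029 0.0783] F [-0.5  0.6 -1.2] open 0.0079 yaw 97.62 elev 9.27 tilt 14.1
wrist 12315
0.02 477 y [-0.0055 -0.0009  0.0033] z [0.0051 0.0068 0.0101]
0.03 460 y [-0.005  -0.0008  0.0033] z [0.0066 0.0084 0.0111]
0.04 475 y [-0.0049 -0.0008  0.0033] z [0.0084 0.01   0.0123]
0.05 827 y [-0.0137 -0.0004  0.0172] z [-0.0034  0.006   0.0136]
0.06 2520 y [-0.016   0.0004  0.018 ] z [-0.0098 -0.006  -0.0011]
0.07 1076 y [-0.0151 -0.0012  0.015 ] z [-0.0086 -0.0028  0.0168]
0.08 526 y [-0.0048 -0.0006  0.0037] z [0.0149 0.0166 0.019 ]
0.09 580 y [-0.0047 -0.0003  0.0141] z [0.0107 0.0182 0.0207]
0.1 2782 y [-0.0123  0.0019  0.018 ] z [0.    0.004 0.018]
0.11 2189 y [-0.0123  0.0034  0.0183] z [0.0012 0.0052 0.0092]
now p [0.4587 0.0027 0.0783] F [ 0.1  1.4 -0.2] rod dir [-8.270e-02  9.966e-01  6.000e-04] want [-0.0819  0.9966  0.    ] tip [0.4483 0.1345 0.0716]
turn deg [ 0.09 -0.05  0.05] units [ 0.0007 -0.0004  0.0004] n>= 0.015634461420354486
target p [0.4564 0.0269 0.0788] Rt [[-0.13, 0.966, 0.223], [0.978, 0.088, 0.186], [0.161, 0.242, -0.957]]
shift after turn (units) [ 0.0802 -0.      0.0117]  shift in present frame [0.0802 0.     0.0117]
```

Emit:
carry_out([
  [[0.016,0,0.002],[0,0,0],-1],
  [[0.016,0,0.003],[0,0,0],-1],
  [[0.016,0,0.002],[0,0,0],-1],
  [[0.016,0,0.003],[0,0,0],-1],
  [[0.016,0,0.002],[0,0,0],-1],
])

```text
t: 23.63
eef_pos: [0.4564, 0.0274, 0.0787]
tool_rot: [[-0.131, 0.966, 0.224], [0.978, 0.089, 0.187], [0.161, 0.244, -0.956]]
ft_force: [-0.6, -0.8, -1.2]
opening: 0.0085
grip_force: 59.9
```

Emit:
carry_out([
  [[0,0,0],[0,0,0],-1],
  [[0,0,0],[0,0,0],-1],
  [[0,0,0],[0,0,0],-1],
  [[0,0,0],[0,0,0],-1],
  [[0,0,0],[0,0,0],-1],
])

```text
t: 24.05
eef_pos: [0.4565, 0.0266, 0.0787]
tool_rot: [[-0.13, 0.966, 0.224], [0.978, 0.088, 0.187], [0.161, 0.244, -0.956]]
ft_force: [-0.6, -0.0, -0.4]
opening: 0.0082
grip_force: 59.9
```

```bash
python3 rod.py wrist | awk 'NR<3||/^0.0[2-9]|^0.1/'; python3 pre.py .009 .17 -.0011 .0068 .131 -.105 14; python3 - <<'E'
from h import *
# rod tip beyond far flange: look for points along the axis line
d=np.array([-np.sin(np.radians(4.7)),np.cos(np.radians(4.7)),0]); s=np.array([d[1],-d[0],0]); F=np.array([.4547,.054,.072])
for n in ("scene","side","wrist"):
    P=cloud(read_camera(n)).reshape(-1,3)-F; a=P@d; b=P@s; z=P[:,2]
    k=(abs(b)<.007)&(abs(z)<.009)&(a>.08)&(a<.13); print(n,k.sum()); 
    for x in np.arange(.08,.13,.005):
        t=k&(abs(a-x)<.0025)
        if t.sum(): print(round(x,3),t.sum(),np.median(b[t]).round(4),np.median(z[t]).round(4))
E
```

```text
24.05 [0.4565 0.0266 0.0787] F [-0.6 -0.  -0.4] open 0.0082 yaw 97.58 elev 9.25 tilt 14.11
wrist 15714
0.02 451 y [-0.005  -0.0009  0.0033] z [0.0051 0.0069 0.0095]
0.03 949 y [-0.0155  0.0018  0.0184] z [-0.0137 -0.0085  0.0017]
0.04 2486 y [-0.0161 -0.0008  0.0175] z [-0.0131 -0.0087  0.0109]
0.05 485 y [-0.0049 -0.0008  0.0037] z [0.01   0.012  0.0144]
0.06 516 y [-0.0048 -0.0008  0.0037] z [0.012  0.0136 0.0167]
0.07 1099 y [-0.0108  0.0014  0.0179] z [-0.0029  0.0029  0.0169]
0.08 2366 y [-0.0128  0.0019  0.018 ] z [-0.0034  0.0003  0.0045]
0.09 1619 y [-0.0128  0.0012  0.0178] z [-0.0019  0.0016  0.006 ]
0.1 2993 y [-0.017  -0.0004  0.0176] z [-0.0001  0.0097  0.0222]
0.11 2334 y [-0.0163  0.0019  0.0182] z [-0.0013  0.0028  0.0079]
now p [0.4565 0.0266 0.0787] F [-0.7  0.3 -1.2] rod dir [-8.220e-02  9.966e-01  4.000e-04] want [-0.0819  0.9966  0.    ] tip [0.4462 0.1584 0.072 ]
turn deg [ 0.1  -0.03  0.03] units [ 0.0009 -0.0002  0.0002] n>= 0.015491604656124385
target p [0.4564 0.0269 0.0788] Rt [[-0.13, 0.966, 0.223], [0.978, 0.088, 0.186], [0.161, 0.242, -0.957]]
shift after turn (units) [ 0.001  -0.0002 -0.0002]  shift in present frame [ 0.001  -0.0002 -0.0002]
scene 17
0.095 1 -0.0038 0.0055
0.1 2 -0.0038 0.0014
0.105 2 -0.0021 -0.0024
0.12 1 0.0003 0.0083
0.125 11 -0.0014 -0.0016
side 14
0.12 1 0.0009 -0.0002
0.125 12 0.0002 -0.0017
wrist 0
```

```bash
python3 - <<'E'
from h import *
from rig import job
c=read_camera("scene"); m=cv2.inRange(cv2.cvtColor(c["color"],cv2.COLOR_BGR2HSV),(100,130,40),(128,255,255))
print("lid rim rows",[(v,(np.where(m[v,330:345])[0]+330).tolist()) for v in (185,187,190,195)])
o=arm.get_obs(); print(o["t"],o["ft_force"].round(1),o["grip_force"])
print(job.close_job())
E
```

```text
lid rim rows [(185, []), (187, [337, 338, 339]), (190, [336, 337, 338]), (195, [335, 336, 337])]
24.3 [ 0.6  0.3 -0.9] 59.94463412091136
the job is handed in; nothing more can be done
None
```

I handed the job in at 24.3 s: the lid is open at its stop, the spatula lies flat clear of the case, and the rod is through both bushings, about 15 mm past the far flange by arm pose and still held in line. I viewed 11 pictures, one over the limit of 10.

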